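# Change over the cartridge in the paste warmer and switch it on

### The arm

A 6-joint arm with a two-finger parallel gripper is mounted at the origin on a cart in front of the work surface, level with it; the furniture and walls round the work are solid. World frame = base frame: x ahead of the robot, y to its left, z up, the work surface at z = 0. Lengths are in mm, angles in rad, forces in N, time in s.
With the tool pointing down it reaches from about 350 to 775 mm from the base axis. Payload 7.3 kg.
Tool frame: the origin (TCP) lies at the very end of the fingers, on their centre line; the grasp point (between the pads) lies 19 mm behind it; x points along the fingers, z is the direction in which the jaws open and shut, and the axes are right-handed (so a half turn about x gives the same grasp; the last joint's range is limited). The gripper opens to 92 mm and grips with 3 to 60 N. Pads are 19 mm wide; open, the fingers measure 130 mm over their backs; the gripper's body (75 mm by 190 mm) begins 47 mm behind the grasp point.
Start: joints at [1.141, 0.342, 1.524, -0, 1.275, -0.146], TCP at [146.988, 504.023, 226.741] pointing down, gripper open.
Joint ranges: [-2.53, 2.53], [-0.77, 2.02], [0.04, 2.7], [-1, 4.14], [0.28, 2.66], [-3.11, 3.11]. Speed limits (rad/s): [2.57, 2.57, 3.14, 3.14, 3.14, 3.14].

### API

Orientations are given as [roll, pitch, yaw] about the fixed x, y, z axes, in that order (R = Rz(yaw) Ry(pitch) Rx(roll)).
In Python, from plant import * gives the robot as it stands.
- The arm moves only by the shell command python3 -m creep 'ROWS'. ROWS is JSON, a list of rows, each an object of numbers: "tx", "ty", "tz": the shift along the tool's x, y, z in cm; "wx", "wy", "wz": the turn, a rotation vector about the tool's x, y, z in rad; "gripper": the closure, from -1 (fully open) to 1 (shut). A call has 1 to 8 rows; each row is the pose to reach, as a shift and turn from the pose commanded when the call began, along the tool's axes at that moment; what a row does not reach only later rows make up. A row lasts 1/12 s, in which the tool goes at most 41.7 mm and 7.16 degrees, less where a joint would pass 70% of its speed; a pose out of reach is approached as far as the arm can. A call with a gripper value outside its range is refused whole. The fingers move at their own pace and stop on an object; the grip force is fixed at half the most. Time passes only in rows, so rows that repeat a pose let the fingers close. It gives the time, the measured TCP pose, the force and the opening at its end, in the units of the state.
- get_obs(): the state, without advancing time (a new reading comes with each control period).
- capture(name): name is "side" or "top"; returns a dict with "frame" (384x512x3 uint8, red, green, blue), "z_map" (384x512 float32, mm along the optical axis (not along the pixel's ray), 0 where there is no reading), "vertical_fov" (degrees; the focal length in pixels is half the picture's height over the tangent of half this angle, whatever the lens; pixels are square), "cx", "cy" (the principal point, pixels), "k1" (the pictures are not rectified: a ray, as slopes to the right and down, at radius r is drawn at 1 + k1 r^2 times it, then the intrinsics apply), "xyz" and "rotation" of the camera in the world. Camera axes: x right, y down, z forward; pixel columns grow to the right and rows downward; lengths in mm; the calibration is good to about 2 mm. A picture is of the moment at which its call begins.
- close_job(): hands the job in, once; it reports no verdict.
The state is a dict: "time": time; "joint_positions": joint angles; "dq": joint speeds; "tau": joint torques, N m; "tool_pos": TCP position; "tcp_rot": TCP orientation; "contact_force": force on the tool from outside, world axes, zero at the start; "moment": the same for the moment, N m; "grip_width": finger opening in mm.
Only numpy, scipy, OpenCV 4.12 (cv2) and the standard library are available. Lean on these libraries where they do the work, as an engineer would, in place of code of your own. Each camera call takes 0.05 s, during which the arm holds its last target.

### The job

The cartridge with the green cap in the paste warmer is ready: take it out and stand it fully down in any free hole of the blue rack, then put the orange-capped cartridge from the rack fully down into the well that has come free. After that switch the warmer on: lift the red knob of its locking toggle, swing the lever over to the back (green mark) and let the knob drop home. Leave the grey-capped cartridges in their places and do not shift or tip the cleaner bottle.

Things in the scene. Friction and masses are not known exactly. Their poses are not given: they have to be found in the camera images.
- green_cartridge: Closed rigid tube, 110 mm long, standing: white body 25 mm thick with a tapered foot (16 mm wide at the bottom, full width 7 mm up), green cap 26 mm thick on the top 25 mm, green ring. About 80 g (varies). Origin: centre of its underside, z up its axis; in a hole its underside is 8 mm above the desk. At the start it stands in either of the two wells of the warmer.
- orange_cartridge: Closed rigid tube, 110 mm long, standing: white body 25 mm thick with a tapered foot (16 mm wide at the bottom, full width 7 mm up), orange cap 26 mm thick on the top 25 mm, orange ring. About 80 g (varies). Origin: centre of its underside, z up its axis; in a hole its underside is 8 mm above the desk. At the start it stands in one of the holes of the rack.
- grey_cartridge_0: Closed rigid tube, 110 mm long, standing: white body 25 mm thick with a tapered foot (16 mm wide at the bottom, full width 7 mm up), grey cap 26 mm thick on the top 25 mm, grey ring. About 80 g (varies). Origin: centre of its underside, z up its axis; in a hole its underside is 8 mm above the desk. Stands in the other well of the warmer and stays there.
- grey_cartridge_1: Closed rigid tube, 110 mm long, standing: white body 25 mm thick with a tapered foot (16 mm wide at the bottom, full width 7 mm up), grey cap 26 mm thick on the top 25 mm, grey ring. About 80 g (varies). Origin: centre of its underside, z up its axis; in a hole its underside is 8 mm above the desk. Stands in the rack and stays there.
- grey_cartridge_2: Closed rigid tube, 110 mm long, standing: white body 25 mm thick with a tapered foot (16 mm wide at the bottom, full width 7 mm up), grey cap 26 mm thick on the top 25 mm, grey ring. About 80 g (varies). Origin: centre of its underside, z up its axis; in a hole its underside is 8 mm above the desk. Stands in the rack and stays there.
- rack: Blue plastic rack, fixed, 124 x 160 mm (its x, y; 170 in y with side grips), top 58 mm above the desk. Six blind holes, 29 mm wide, 2 mm chamfer, floor 8 mm above the desk, at x = -30, +30, y = +48, 0, -48 mm; three free. Beside a cartridge there are 34 mm to the next row (x) but 22 mm to a neighbour in y: fingers fit on its x sides, opened to 50 mm at most. Origin: centre of underside.
- warmer: Grey warmer, fixed, 110 x 200 mm (its x, y), top 58 mm above the desk, dark panel on the front (-x). Two wells like the rack's holes (29 mm wide, 2 mm chamfer, floor 8 mm above the desk) at x = 0, y = +65 and +10 mm; lever-lock toggle switch at y = -62 mm. Nothing stands before or behind the wells (its x), 29 mm free between them. Origin: centre of underside.
- switch_pivot (a point): The hinge of the switch lever, 62 mm above the desk; the lever swings about the warmer's y axis, in the warmer's x-z plane.
- switch_knob (a point): Centre of the red round knob on the lever, 55 mm from the hinge along the lever (up to 65 mm when lifted). The knob is 24 mm in diameter and 26 mm long along the lever, on a thinner sleeve (under 15 mm thick); pinch it from above on its two sides along the warmer's y. It is free there for 25 mm and more on both sides.
- switch_lever (a joint): Lever angle, rad: 0 = OFF, leaning 30 degrees from upright to the front (warmer -x, red mark); 1.047 = ON, leaning 30 degrees to the back (+x, green mark). Starts within 0.08 of OFF and stays where it is left (friction, about 1 N at the knob). With the knob down, a steel lock gate lets it move only about 0.15 rad from either end.
- switch_collar (a joint): How far the red knob is lifted along the lever, m: 0 = down (a spring of 3 N, 5.5 N when fully lifted, holds it down), 0.010 = up at its stop. Lifted by more than about 8 mm it clears the lock gate and the lever can swing; let go at the end of the swing it drops and locks.
- cleaner_bottle: Plain white bottle with a blue cap, loose, standing on the desk between rack and warmer; 66 mm in diameter, 210 mm tall, 0.45 kg. Taller than the cartridges: a carried cartridge must go round it or high over it. Origin: centre of its underside; z up.
- rack_hole0 (a point): Centre of the mouth of the rack hole at x = -30, y = 48 mm in the rack's frame, 58 mm above the desk.
- rack_hole1 (a point): Centre of the mouth of the rack hole at x = -30, y = 0 mm in the rack's frame, 58 mm above the desk.
- rack_hole2 (a point): Centre of the mouth of the rack hole at x = -30, y = -48 mm in the rack's frame, 58 mm above the desk.
- rack_hole3 (a point): Centre of the mouth of the rack hole at x = 30, y = 48 mm in the rack's frame, 58 mm above the desk.
- rack_hole4 (a point): Centre of the mouth of the rack hole at x = 30, y = 0 mm in the rack's frame, 58 mm above the desk.
- rack_hole5 (a point): Centre of the mouth of the rack hole at x = 30, y = -48 mm in the rack's frame, 58 mm above the desk.
- warmer_well0 (a point): Centre of the mouth of the warmer's well at y = 65 mm in its frame, 58 mm above the desk.
- warmer_well1 (a point): Centre of the mouth of the warmer's well at y = 10 mm in its frame, 58 mm above the desk.
Mind the look-alikes: they are no part of the job. Leave any yellow look-alike of the grey_cartridge_0 alone.

How it is judged (in metres and radians):
On the way, in this order (a step that is already met when the one before it is completed fails the run):
1. the green-capped cartridge stands fully down in a hole of the rack (z of green_cartridge in the frame of rack below 0.012 m and angle between green_cartridge's own z axis and vertical below 0.12 rad and linear speed of green_cartridge below 0.03 m/s and (horizontal distance between green_cartridge and rack_hole0 below 0.006 m or horizontal distance between green_cartridge and rack_hole1 below 0.006 m or horizontal distance between green_cartridge and rack_hole2 below 0.006 m or horizontal distance between green_cartridge and rack_hole3 below 0.006 m or horizontal distance between green_cartridge and rack_hole4 below 0.006 m or horizontal distance between green_cartridge and rack_hole5 below 0.006 m)), for 0.2 s.
2. the orange-capped cartridge stands fully down in the freed well of the warmer (z of orange_cartridge in the frame of warmer below 0.012 m and angle between orange_cartridge's own z axis and vertical below 0.12 rad and linear speed of orange_cartridge below 0.03 m/s and (horizontal distance between orange_cartridge and warmer_well0 below 0.006 m or horizontal distance between orange_cartridge and warmer_well1 below 0.006 m)), for 0.2 s.
3. the switch lever is over at ON with its knob dropped home (value of joint switch_lever above 0.85 rad and value of joint switch_collar below 0.003 m), for 0.2 s.
At the end, for the whole second after the job is handed in: Green cartridge in a rack hole, orange in a warmer well: at rest, 6 mm from its axis, 4 mm from its floor, 0.12 rad from upright at most; lever over 0.85 rad, knob lifted under 3 mm; grey cartridges within 12 mm of their places and 0.12 rad of upright, bottle within 30 mm and upright (0.1 rad) (all of step 1 and all of step 2 and all of step 3 and distance of each of grey_cartridge_0, grey_cartridge_1, grey_cartridge_2 from where it was at the start of the episode below 0.012 m and angle between each of grey_cartridge_0, grey_cartridge_1, grey_cartridge_2's own z axis and vertical below 0.12 rad and distance of cleaner_bottle from where it was at the start of the episode below 0.03 m and angle between cleaner_bottle's own z axis and vertical below 0.1 rad); the robot touches nothing.
It fails at once if a grey-capped cartridge is pulled out of its place (distance of any of grey_cartridge_0, grey_cartridge_1, grey_cartridge_2 from where it was at the start of the episode above 0.03 m).
It fails at once if the cleaner bottle is tipped or shoved away (angle between cleaner_bottle's own z axis and vertical above 0.35 rad or distance of cleaner_bottle from where it was at the start of the episode above 0.05 m).
It also fails if it takes over 72 s, if anything falls off the work surface, if the arm or the gripper's body presses on something with over 40 N, if the wrist force passes 120 N, or if a joint passes its speed limit or range.

## Working session

There is one attempt and no reset: what is moved stays moved. The work goes in short steps, Python scripts to look and compute and a shell command to move; the robot and the scene stay as the last step left them, time stands still between calls to the robot, and variables do not carry over. Pictures are saved under pics/ and viewed, and the job is handed in when it is done.

```bash
ls; mkdir -p pics; cat > h.py <<'E'
from plant import *
import numpy as np, cv2
def cap(n,f):
    c=capture(n); cv2.imwrite('pics/'+f,c['frame'][:,:,::-1]); np.save('pics/'+f+'.npy',c,allow_pickle=True); return c
def load(f): return np.load('pics/'+f+'.npy',allow_pickle=True).item()
def K(c):
    f=c['frame'].shape[0]/2/np.tan(np.radians(c['vertical_fov'])/2)
    return np.array([[f,0,c['cx']],[0,f,c['cy']],[0,0,1.]])
def rays(c,uv):
    uv=np.asarray(uv,float).reshape(-1,1,2)
    # invert r*(1+k1 r^2)
    p=cv2.undistortPoints(uv,K(c),np.array([c['k1'],0,0,0,0.]),R=None,P=None).reshape(-1,2)
    return np.c_[p,np.ones(len(p))]
def rot(c):
    R=np.array(c['rotation'],float)
    return R if R.shape==(3,3) else None
def onz(c,uv,z):
    d=rays(c,uv)@rot(c).T; o=np.array(c['xyz'],float)
    return o+d*((z-o[2])/d[:,2])[:,None]
def depth(c,uv):
    uv=np.asarray(uv).reshape(-1,2).astype(int); zz=c['z_map'][uv[:,1],uv[:,0]]
    return np.array(c['xyz'],float)+(rays(c,uv)*zz[:,None])@rot(c).T
E
python3 - <<'E'
from h import *
print(get_obs())
for n in ('top','side'):
    c=cap(n,n+'0.png'); print({k:v for k,v in c.items() if k not in('frame','z_map')})
E
```

```text
pics
{'time': 0.0, 'joint_positions': array([ 1.14097584e+00,  3.42733476e-01,  1.52501745e+00, -1.72598969e-05,
        1.27539010e+00, -1.46000825e-01]), 'dq': array([-0.00083766, -0.00072133,  0.00040878,  0.00085341,  0.00058725,
       -0.00126009]), 'tau': array([ 1.04576040e-03, -4.31242096e+01, -2.44219619e+01,  7.18409009e-02,
        5.60849416e-02, -1.40996613e-04]), 'tool_pos': array([146.82610195, 503.62800315, 226.0392278 ]), 'tcp_rot': array([ 3.00625067,  1.56924787, -1.98995294]), 'contact_force': array([-0.54935549, -0.1696595 ,  0.01684742]), 'moment': array([0.00878969, 0.00622359, 0.05459903]), 'grip_width': 91.78951530805428}
{'vertical_fov': 44.5234459326641, 'cx': 251.90369950992093, 'cy': 189.71195997896479, 'k1': 0.05541504149666436, 'xyz': array([ 410.18430558,  -22.08451768, 1613.5526909 ]), 'rotation': array([-3.05846202, -0.01392694, -1.55770322])}
{'vertical_fov': 51.126475911094, 'cx': 257.87866216374346, 'cy': 189.67927234575635, 'k1': -0.1132773081102808, 'xyz': array([545.60571913, 805.39348249, 762.5376174 ]), 'rotation': array([-2.24552723,  0.01511471,  3.12097308])}
```

```bash
cat >> h.py <<'E'
from scipy.spatial.transform import Rotation as Ro
def rot(c): return Ro.from_euler('xyz',c['rotation']).as_matrix()
E

```

```text
(no output)
```

View pics/top0.png

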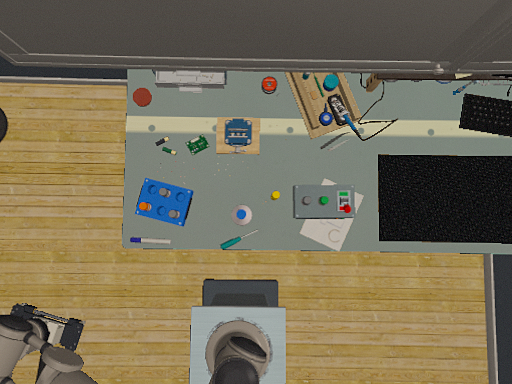

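View pics/side0.png

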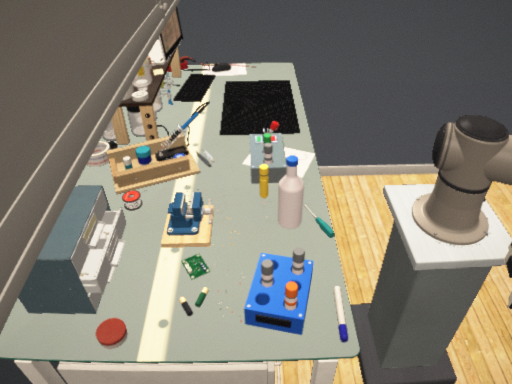

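```bash
python3 - <<'E'
from h import *
c=load('top0.png'); im=c['frame'][:,:,::-1]
a=cv2.resize(im[170:235,125:260],None,fx=5.9,fy=5.9,interpolation=cv2.INTER_CUBIC)
b=cv2.resize(im[170:235,240:375],None,fx=5.9,fy=5.9,interpolation=cv2.INTER_CUBIC)
cv2.imwrite('pics/a.png',a[:, :796]);cv2.imwrite('pics/b.png',b[:, :796])
s=load('side0.png'); im=s['frame'][:,:,::-1]
cv2.imwrite('pics/s.png',cv2.resize(im[110:340,220:350],None,fx=2.6,fy=2.6,interpolation=cv2.INTER_CUBIC))
hsv=cv2.cvtColor(c['frame'],cv2.COLOR_RGB2HSV)
def comps(c,lo,hi,roi,z,name):
    hsv=cv2.cvtColor(c['frame'],cv2.COLOR_RGB2HSV); m=cv2.inRange(hsv,lo,hi)
    mm=np.zeros_like(m); x0,y0,x1,y1=roi; mm[y0:y1,x0:x1]=m[y0:y1,x0:x1]
    n,l,st,ce=cv2.connectedComponentsWithStats(mm)
    for i in range(1,n):
        if st[i,4]>12: print(name,st[i],ce[i].round(2),onz(c,ce[i],z).round(1),depth(c,ce[i]+.5).round(1))
comps(c,(5,150,120),(18,255,255),(125,170,375,235),118,'orange')
comps(c,(60,120,60),(85,255,255),(290,170,375,235),118,'green')
comps(c,(22,150,120),(32,255,255),(225,170,375,235),118,'yellow')
comps(c,(0,180,100),(4,255,255),(290,170,375,235),112,'red')
comps(c,(100,120,80),(120,255,255),(225,170,275,235),210,'bluecap')
comps(c,(100,120,60),(120,255,255),(125,170,215,235),58,'rack')
E
```

```text
orange [139 203  11   7  62] [143.85 205.94] [[478.6 300.7 118. ]] [[478.3 299.9 119.4]]
green [339 192   9   4  35] [343.11 193.54] [[ 526.9 -333.3  118. ]] [[ 529.3 -343.2   68.7]]
green [320 196   9   8  54] [323.83 199.78] [[ 506.1 -271.6  118. ]] [[ 505.  -271.2  124.1]]
yellow [271 191   9   9  55] [275.38 194.73] [[ 520.  -116.6  118. ]] [[ 519.6 -115.8  111.6]]
red [340 205  11   8  55] [345.67 208.33] [[ 480.  -342.6  112. ]] [[ 480.4 -340.7  125.6]]
bluecap [237 210   9   9  69] [240.9  213.91] [[454.3  -8.2 210. ]] [[454.1  -8.5 210.8]]
rack [ 135  178   58   48 1599] [164.13 201.17] [[497.9 247.7  58. ]] [[498.4 248.   58.8]]
```

View pics/a.png

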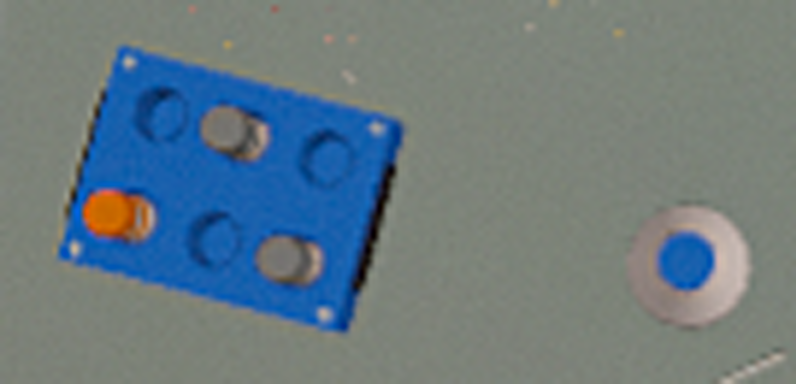

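View pics/b.png

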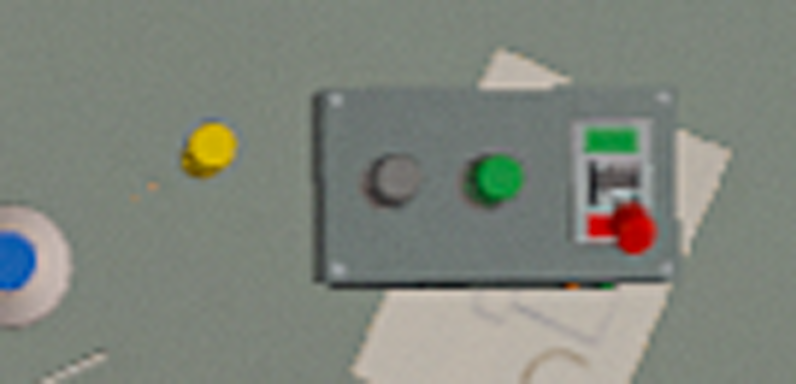

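View pics/s.png

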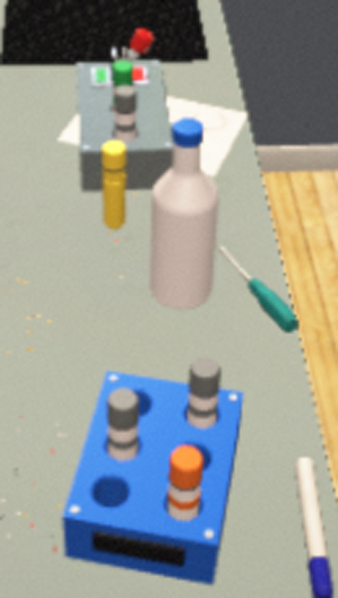

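```bash
python3 - <<'E'
from h import *
def cloud(c):
    h,w=c['z_map'].shape; u,v=np.meshgrid(np.arange(w),np.arange(h))
    uv=np.c_[u.ravel(),v.ravel()]; P=depth(c,uv).reshape(h,w,3); P[c['z_map']<=0]=np.nan; return P
for n in('top','side'):
    c=load(n+'0.png'); P=cloud(c); hsv=cv2.cvtColor(c['frame'],cv2.COLOR_RGB2HSV)
    X,Y,Z=P[...,0],P[...,1],P[...,2]
    print(n,'desk z',np.nanmedian(Z[(abs(X-600)<60)&(abs(Y-80)<60)]))
    for nm,(x0,x1,y0,y1) in dict(rack=(400,600,140,350),warm=(400,600,-420,-140)).items():
        m=(X>x0)&(X<x1)&(Y>y0)&(Y<y1)&(Z>52)&(Z<66)
        pts=P[m]; r=cv2.minAreaRect(pts[:,:2].astype(np.float32)); print(nm,len(pts),'z',np.median(pts[:,2]).round(1),r)
        m=(X>x0-20)&(X<x1)&(Y>y0)&(Y<y1)&(Z>108)&(Z<150)
        k,l,st,ce=cv2.connectedComponentsWithStats(m.astype(np.uint8))
        for i in range(1,k):
            if st[i,4]>8: q=P[l==i]; print('  blob',st[i,4],ce[i].round(1),q.mean(0).round(1),q.min(0).round(0),q.max(0).round(0), 'onz118',onz(c,ce[i],118).round(1))
E
```

```text
top desk z 1.09073672257
rack 1347 z 58.7 ((497.0846252441406, 249.4416046142578), (166.9101104736328, 123.6373062133789), 75.76779174804688)
  blob 51 [162.3 191.3] [526.  243.8 118.4] [514. 232. 110.] [537. 255. 127.] onz118 [[526.1 243.9 118. ]]
  blob 56 [142.7 205.5] [480.  304.2 118.1] [469. 293. 109.] [492. 317. 125.] onz118 [[480.  304.3 118. ]]
  blob 53 [171.6 213.3] [456.3 212.4 118.2] [444. 201. 110.] [467. 224. 126.] onz118 [[456.3 212.4 118. ]]
warm 1679 z 59.4 ((506.6845397949219, -282.20635986328125), (111.17317962646484, 203.3000030517578), 1.9605565071105957)
  blob 52 [306.5 199.5] [ 506.1 -216.   118.9] [ 495. -228.  111.] [ 518. -205.  126.] onz118 [[ 506.2 -216.1  118. ]]
  blob 59 [324.1 199.5] [ 506.9 -272.3  118.4] [ 496. -286.  111.] [ 518. -259.  128.] onz118 [[ 506.9 -272.3  118. ]]
  blob 56 [347.1 208. ] [ 480.7 -345.2  120.3] [ 468. -356.  108.] [ 494. -335.  129.] onz118 [[ 480.8 -345.7  118. ]]
side desk z 0.6395014009883084
rack 2628 z 58.5 ((496.5277404785156, 254.71176147460938), (163.1578826904297, 125.39385223388672), 75.984619140625)
  blob 111 [298.2 252.7] [456.4 219.  116.8] [443. 202. 109.] [468. 230. 122.] onz118 [[456.5 220.2 118. ]]
  blob 124 [266.4 264.9] [526.  250.5 116.7] [514. 235. 108.] [538. 261. 121.] onz118 [[526.1 251.7 118. ]]
  blob 131 [291.1 287.6] [479.4 311.8 117.4] [467. 298. 109.] [491. 321. 122.] onz118 [[479.5 312.3 118. ]]
warm 964 z 59.3 ((506.81494140625, -279.5999450683594), (110.07006072998047, 209.01327514648438), 1.0369796752929688)
  blob 47 [273.9 124.3] [ 479.9 -337.   118.2] [ 466. -351.  109.] [ 493. -327.  128.] onz118 [[ 479.9 -337.4  118. ]]
  blob 49 [266.4 136.2] [ 506.8 -266.3  116.7] [ 496. -283.  109.] [ 517. -253.  121.] onz118 [[ 506.9 -264.1  118. ]]
  blob 52 [267.5 146.1] [ 505.6 -209.7  116.4] [ 495. -223.  108.] [ 516. -200.  122.] onz118 [[ 505.8 -207.2  118. ]]
```

```bash
cat >> h.py <<'E'
def go(x,y,z,jaw,pr=True):
    """shift/turn from the measured pose to a down-pointing pose with jaw axis at world yaw `jaw` (mod pi)"""
    o=get_obs(); R=Ro.from_euler('xyz',o['tcp_rot']).as_matrix(); p=o['tool_pos']
    sh=R.T@(np.array([x,y,z])-p)/10
    best=None
    for j in(jaw,jaw+np.pi):
        zx=np.array([np.cos(j),np.sin(j),0]); xx=np.array([0,0,-1.]); T=np.c_[xx,np.cross(zx,xx),zx]
        w=Ro.from_matrix(R.T@T).as_rotvec()
        if best is None or np.linalg.norm(w)<np.linalg.norm(best): best=w
    n=max(np.linalg.norm(sh)/4.17,np.degrees(np.linalg.norm(best))/7.16)
    print('pos',p.round(1),'tip',R[:,0].round(3),'jaw',R[:,2].round(3),'q',o['joint_positions'].round(2),'w',round(o['grip_width'],1),'F',o['contact_force'].round(1),'t',round(o['time'],2))
    print('t',sh.round(2),'w',best.round(3),'rows',round(n,1))
E
python3 - <<'E'
from h import *
go(506.5,-272,330,0.02)
go(147,504,330,0.02)
E
```

```text
pos [146.8 503.7 226.1] tip [-0.001 -0.001 -1.   ] jaw [ 0.28   0.96  -0.001] q [ 1.14  0.34  1.52 -0.    1.28 -0.15] w 91.8 F [-0.6  0.1  0.8] t 0.1
t [-10.31 -56.24 -64.41] w [ 1.267e+00 -1.000e-03  1.000e-03] rows 20.7
pos [146.8 503.7 226.1] tip [-0.001 -0.001 -1.   ] jaw [ 0.28   0.96  -0.001] q [ 1.14  0.34  1.52 -0.    1.28 -0.15] w 91.8 F [-0.6  0.1  0.8] t 0.1
t [-10.39  -0.     0.02] w [ 1.267e+00 -1.000e-03  1.000e-03] rows 10.1
```

```bash
python3 - <<'E'
from h import *
go(300,420,325,0.9)
go(440,250,330,0.5)
E
```

```text
pos [146.8 503.7 226.1] tip [-0.001 -0.001 -1.   ] jaw [ 0.28   0.96  -0.001] q [ 1.14  0.34  1.52 -0.    1.28 -0.15] w 91.8 F [-0.6  0.1  0.8] t 0.1
t [ -9.88 -17.04  -3.76] w [ 0.387 -0.001  0.   ] rows 4.8
pos [146.8 503.7 226.1] tip [-0.001 -0.001 -1.   ] jaw [ 0.28   0.96  -0.001] q [ 1.14  0.34  1.52 -0.    1.28 -0.15] w 91.8 F [-0.6  0.1  0.8] t 0.1
t [-10.37 -35.24 -16.16] w [ 0.787 -0.001  0.   ] rows 9.6
```

```bash
python3 -m creep '[{"tx":-9.9,"ty":-17,"tz":-3.8,"wx":0.39},{"tx":-9.9,"ty":-17,"tz":-3.8,"wx":0.39},{"tx":-9.9,"ty":-17,"tz":-3.8,"wx":0.39},{"tx":-9.9,"ty":-17,"tz":-3.8,"wx":0.39},{"tx":-9.9,"ty":-17,"tz":-3.8,"wx":0.39},{"tx":-10.4,"ty":-35.2,"tz":-16.2,"wx":0.79},{"tx":-10.4,"ty":-35.2,"tz":-16.2,"wx":0.79},{"tx":-10.4,"ty":-35.2,"tz":-16.2,"wx":0.79}]'
python3 - <<'E'
from h import *
go(480,50,330,0.3)
go(506.5,-272,330,0.02)
E
```

```text
pos [146.8 503.7 226.1] tip [-0.001 -0.001 -1.   ] jaw [ 0.28   0.96  -0.001] q [ 1.14  0.34  1.52 -0.    1.28 -0.15] w 91.8 F [-0.6  0.1  0.8] t 0.1
t [-10.35 -44.68 -34.24] w [ 0.987 -0.001  0.   ] rows 13.7
pos [146.8 503.7 226.1] tip [-0.001 -0.001 -1.   ] jaw [ 0.28   0.96  -0.001] q [ 1.14  0.34  1.52 -0.    1.28 -0.15] w 91.8 F [-0.6  0.1  0.8] t 0.1
t [-10.31 -56.24 -64.41] w [ 1.267e+00 -1.000e-03  1.000e-03] rows 20.7validation failed for argument at $[0]...
```

```bash
python3 -m creep '[{"tx":-9.9,"ty":-17,"tz":-3.8,"wx":0.39,"wy":0,"wz":0,"gripper":-1},{"tx":-9.9,"ty":-17,"tz":-3.8,"wx":0.39,"wy":0,"wz":0,"gripper":-1},{"tx":-9.9,"ty":-17,"tz":-3.8,"wx":0.39,"wy":0,"wz":0,"gripper":-1},{"tx":-9.9,"ty":-17,"tz":-3.8,"wx":0.39,"wy":0,"wz":0,"gripper":-1},{"tx":-9.9,"ty":-17,"tz":-3.8,"wx":0.39,"wy":0,"wz":0,"gripper":-1},{"tx":-10.4,"ty":-35.2,"tz":-16.2,"wx":0.79,"wy":0,"wz":0,"gripper":-1},{"tx":-10.4,"ty":-35.2,"tz":-16.2,"wx":0.79,"wy":0,"wz":0,"gripper":-1},{"tx":-10.4,"ty":-35.2,"tz":-16.2,"wx":0.79,"wy":0,"wz":0,"gripper":-1}]'
python3 - <<'E'
from h import *
go(480,50,330,0.3)
go(506.5,-272,330,0.02)
E
```

```text
time: 0.77
tool_pos: [379.8, 321.9, 328.5]
tcp_rot: [2.931, 1.571, -2.835]
contact_force: [0.0, -0.1, -1.1]
grip_width: 91.9
pos [379.8 321.9 328.5] tip [-0. -0. -1.] jaw [ 0.87   0.494 -0.   ] q [0.55 0.23 1.4  0.   1.51 0.03] w 91.9 F [ 0.  -0.1 -1.1] t 0.77
t [ -0.15 -28.59  -4.72] w [ 0.216 -0.    -0.   ] rows 6.9
pos [379.8 321.9 328.5] tip [-0. -0. -1.] jaw [ 0.87   0.494 -0.   ] q [0.55 0.23 1.4  0.   1.51 0.03] w 91.9 F [ 0.  -0.1 -1.1] t 0.77
t [ -0.15 -57.9  -18.31] w [ 0.496 -0.     0.   ] rows 14.6
```

```bash
python3 -m creep '[{"tx":-0.2,"ty":-28.6,"tz":-4.7,"wx":0.22,"wy":0,"wz":0,"gripper":-1},{"tx":-0.2,"ty":-28.6,"tz":-4.7,"wx":0.22,"wy":0,"wz":0,"gripper":-1},{"tx":-0.2,"ty":-28.6,"tz":-4.7,"wx":0.22,"wy":0,"wz":0,"gripper":-1},{"tx":-0.2,"ty":-28.6,"tz":-4.7,"wx":0.22,"wy":0,"wz":0,"gripper":-1},{"tx":-0.2,"ty":-57.9,"tz":-18.3,"wx":0.5,"wy":0,"wz":0,"gripper":-1},{"tx":-0.2,"ty":-57.9,"tz":-18.3,"wx":0.5,"wy":0,"wz":0,"gripper":-1},{"tx":-0.2,"ty":-57.9,"tz":-18.3,"wx":0.5,"wy":0,"wz":0,"gripper":-1},{"tx":-0.2,"ty":-57.9,"tz":-18.3,"wx":0.5,"wy":0,"wz":0,"gripper":-1}]'
python3 - <<'E'
from h import *
go(506.5,-272,250,0.02)
E
```

```text
time: 1.43
tool_pos: [464.2, 1.0, 329.8]
tcp_rot: [2.582, 1.57, 2.602]
contact_force: [0.2, 0.3, -0.6]
grip_width: 91.7
pos [464.2   1.  329.8] tip [-0.  0. -1.] jaw [ 1.    0.02 -0.  ] q [-0.16  0.16  1.48  0.    1.5  -0.18] w 91.7 F [ 0.2  0.3 -0.6] t 1.43
t [  7.97 -27.38   3.69] w [-0. -0. -0.] rows 6.9
```

```bash
python3 -m creep '[{"tx":0,"ty":-27.4,"tz":3.7,"wx":0,"wy":0,"wz":0,"gripper":-1},{"tx":0,"ty":-27.4,"tz":3.7,"wx":0,"wy":0,"wz":0,"gripper":-1},{"tx":0,"ty":-27.4,"tz":3.7,"wx":0,"wy":0,"wz":0,"gripper":-1},{"tx":0,"ty":-27.4,"tz":3.7,"wx":0,"wy":0,"wz":0,"gripper":-1},{"tx":0,"ty":-27.4,"tz":3.7,"wx":0,"wy":0,"wz":0,"gripper":-1},{"tx":8,"ty":-27.4,"tz":3.7,"wx":0,"wy":0,"wz":0,"gripper":-0.5},{"tx":13,"ty":-27.4,"tz":3.7,"wx":0,"wy":0,"wz":0,"gripper":-0.5},{"tx":13,"ty":-27.4,"tz":3.7,"wx":0,"wy":0,"wz":0,"gripper":-0.5}]'
python3 - <<'E'
from h import *
go(506.5,-272,86,0.02)
c=cap('side','s1.png');im=c['frame'][:,:,::-1]
cv2.imwrite('pics/s1c.png',cv2.resize(im[60:200,200:350],None,fx=4,fy=4,interpolation=cv2.INTER_CUBIC))
E
```

```text
time: 2.1
tool_pos: [506.0, -263.2, 220.0]
tcp_rot: [-0.561, 1.57, -0.541]
contact_force: [1.1, -0.1, 0.3]
grip_width: 76.7
pos [ 506.  -263.2  220. ] tip [ 0.001 -0.001 -1.   ] jaw [1.    0.02  0.001] q [-0.61  0.43  1.41  0.    1.3  -0.63] w 76.7 F [ 1.1 -0.1  0.3] t 2.1
t [13.4  -0.87  0.02] w [0.    0.001 0.001] rows 3.2
```

View pics/s1c.png

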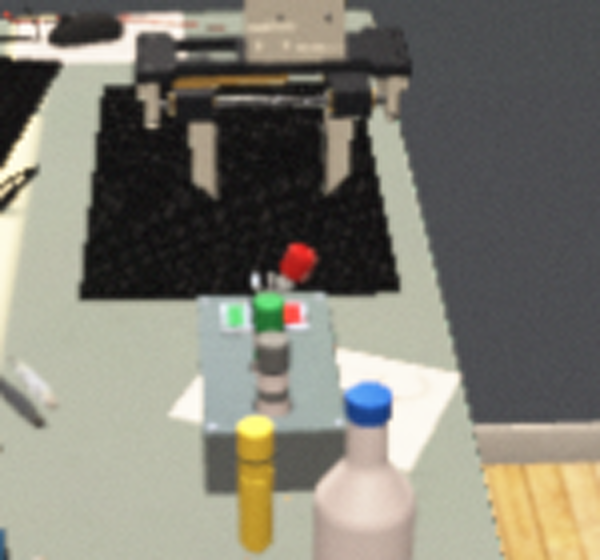

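```bash
python3 -m creep '[{"tx":3,"ty":-0.9,"tz":0,"wx":0,"wy":0,"wz":0,"gripper":-0.3},{"tx":6,"ty":-0.9,"tz":0,"wx":0,"wy":0,"wz":0,"gripper":-0.3},{"tx":9,"ty":-0.9,"tz":0,"wx":0,"wy":0,"wz":0,"gripper":-0.3},{"tx":11.5,"ty":-0.9,"tz":0,"wx":0,"wy":0,"wz":0,"gripper":-0.3},{"tx":13.2,"ty":-0.9,"tz":0,"wx":0,"wy":0,"wz":0,"gripper":-0.3},{"tx":13.4,"ty":-0.9,"tz":0,"wx":0,"wy":0,"wz":0,"gripper":-0.3},{"tx":13.4,"ty":-0.9,"tz":0,"wx":0,"wy":0,"wz":0,"gripper":-0.3}]'
python3 - <<'E'
from h import *
go(506.5,-272,86,0.02)
c=cap('top','t2.png');im=c['frame'][:,:,::-1]
cv2.imwrite('pics/t2c.png',cv2.resize(im[150:250,260:380],None,fx=5,fy=5,interpolation=cv2.INTER_CUBIC))
E
```

```text
time: 2.73
tool_pos: [506.0, -269.7, 87.0]
tcp_rot: [2.446, 1.568, 2.468]
contact_force: [0.2, 0.2, -0.4]
grip_width: 59.1
pos [ 506.  -269.7   87. ] tip [-0.002  0.001 -1.   ] jaw [ 1.     0.022 -0.002] q [-0.62  0.57  1.57  0.    1.01 -0.65] w 59.1 F [ 0.2  0.2 -0.4] t 2.73
t [ 0.1  -0.23  0.05] w [ 0.002 -0.002 -0.001] rows 0.1
```

View pics/t2c.png

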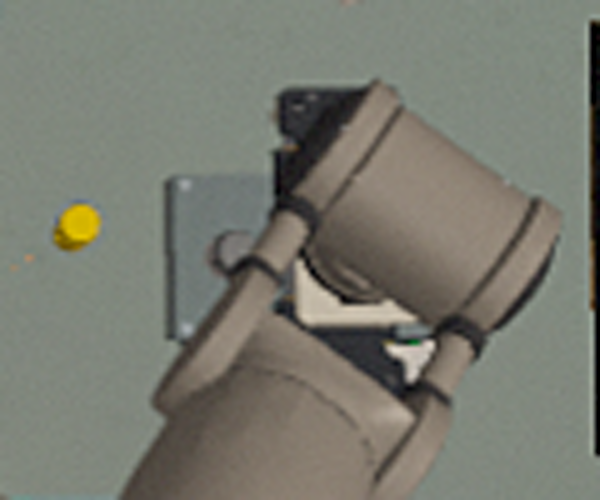

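```bash
python3 -m creep '[{"tx":0.1,"ty":-0.2,"tz":0,"wx":0,"wy":0,"wz":0,"gripper":-0.3},{"tx":0.1,"ty":-0.2,"tz":0,"wx":0,"wy":0,"wz":0,"gripper":1},{"tx":0.1,"ty":-0.2,"tz":0,"wx":0,"wy":0,"wz":0,"gripper":1},{"tx":0.1,"ty":-0.2,"tz":0,"wx":0,"wy":0,"wz":0,"gripper":1},{"tx":0.1,"ty":-0.2,"tz":0,"wx":0,"wy":0,"wz":0,"gripper":1},{"tx":0.1,"ty":-0.2,"tz":0,"wx":0,"wy":0,"wz":0,"gripper":1},{"tx":0.1,"ty":-0.2,"tz":0,"wx":0,"wy":0,"wz":0,"gripper":1},{"tx":0.1,"ty":-0.2,"tz":0,"wx":0,"wy":0,"wz":0,"gripper":1}]'
python3 - <<'E'
from h import *
go(506.5,-272,86,0.02)
E
```

```text
time: 3.45
tool_pos: [506.4, -272.3, 86.6]
tcp_rot: [-0.292, 1.571, -0.27]
contact_force: [0.9, 0.0, 1.5]
grip_width: 25.0
pos [ 506.4 -272.3   86.6] tip [ 0. -0. -1.] jaw [1.    0.022 0.   ] q [-0.63  0.57  1.56  0.    1.   -0.65] w 25.0 F [0.9 0.  1.5] t 3.45
t [0.06 0.03 0.01] w [0.002 0.    0.   ] rows 0.0
```

```bash
python3 -m creep '[{"tx":-2,"ty":0,"tz":0,"wx":0,"wy":0,"wz":0,"gripper":1},{"tx":-5,"ty":0,"tz":0,"wx":0,"wy":0,"wz":0,"gripper":1},{"tx":-8.5,"ty":0,"tz":0,"wx":0,"wy":0,"wz":0,"gripper":1},{"tx":-12,"ty":0,"tz":0,"wx":0,"wy":0,"wz":0,"gripper":1},{"tx":-16,"ty":0,"tz":0,"wx":0,"wy":0,"wz":0,"gripper":1},{"tx":-20,"ty":0,"tz":0,"wx":0,"wy":0,"wz":0,"gripper":1},{"tx":-23,"ty":0,"tz":0,"wx":0,"wy":0,"wz":0,"gripper":1},{"tx":-25,"ty":0,"tz":0,"wx":0,"wy":0,"wz":0,"gripper":1}]'
python3 - <<'E'
from h import *
go(514.3,198,335,-0.25)
c=cap('side','s3.png');im=c['frame'][:,:,::-1]
cv2.imwrite('pics/s3c.png',cv2.resize(im[30:200,200:350],None,fx=3.5,fy=3.5,interpolation=cv2.INTER_CUBIC))
E
```

```text
time: 4.12
tool_pos: [506.7, -272.5, 340.3]
tcp_rot: [-0.632, 1.566, -0.609]
contact_force: [0.5, -0.8, -1.0]
grip_width: 25.1
pos [ 506.7 -272.5  340.3] tip [ 0.004 -0.003 -1.   ] jaw [1.    0.022 0.004] q [-0.63  0.38  1.16  0.    1.6  -0.65] w 25.1 F [ 0.5 -0.8 -1. ] t 4.12
t [ 0.41 47.02  1.8 ] w [0.272 0.004 0.002] rows 11.3
```

View pics/s3c.png

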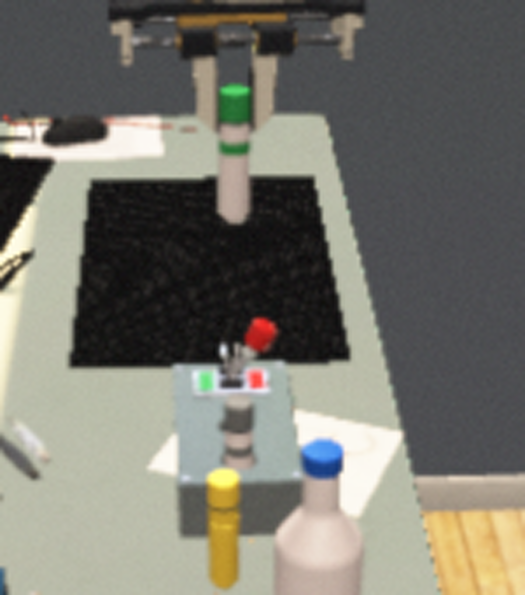

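```bash
python3 -m creep '[{"tx":0,"ty":2,"tz":0,"wx":0,"wy":0,"wz":0,"gripper":1},{"tx":0,"ty":5.5,"tz":0.1,"wx":0.02,"wy":0,"wz":0,"gripper":1},{"tx":0,"ty":9.5,"tz":0.3,"wx":0.04,"wy":0,"wz":0,"gripper":1},{"tx":0,"ty":13.5,"tz":0.5,"wx":0.07,"wy":0,"wz":0,"gripper":1},{"tx":0,"ty":17.5,"tz":0.7,"wx":0.1,"wy":0,"wz":0,"gripper":1},{"tx":0,"ty":21.5,"tz":0.9,"wx":0.12,"wy":0,"wz":0,"gripper":1},{"tx":0,"ty":25.5,"tz":1,"wx":0.14,"wy":0,"wz":0,"gripper":1},{"tx":0,"ty":29.5,"tz":1.1,"wx":0.16,"wy":0,"wz":0,"gripper":1}]'
python3 - <<'E'
from h import *
go(514.3,198,250,-0.25)
E
```

```text
time: 4.83
tool_pos: [510.2, 24.8, 335.6]
tcp_rot: [3.111, 1.57, 2.972]
contact_force: [1.1, -0.3, -0.3]
grip_width: 25.1
pos [510.2  24.8 335.6] tip [-0.001  0.    -1.   ] jaw [ 0.99  -0.139 -0.001] q [-0.1   0.25  1.35  0.    1.54  0.04] w 25.1 F [ 1.1 -0.3 -0.3] t 4.83
t [ 8.56 17.21 -1.98] w [ 0.111 -0.001  0.   ] rows 4.6
```

```bash
python3 -m creep '[{"tx":0.5,"ty":3.5,"tz":-0.4,"wx":0.02,"wy":0,"wz":0,"gripper":1},{"tx":2,"ty":7,"tz":-0.8,"wx":0.05,"wy":0,"wz":0,"gripper":1},{"tx":4,"ty":10.5,"tz":-1.2,"wx":0.08,"wy":0,"wz":0,"gripper":1},{"tx":6,"ty":14,"tz":-1.6,"wx":0.11,"wy":0,"wz":0,"gripper":1},{"tx":8,"ty":16.5,"tz":-1.9,"wx":0.11,"wy":0,"wz":0,"gripper":1},{"tx":10,"ty":17.2,"tz":-2,"wx":0.11,"wy":0,"wz":0,"gripper":1},{"tx":10,"ty":17.2,"tz":-2,"wx":0.11,"wy":0,"wz":0,"gripper":1},{"tx":10,"ty":17.2,"tz":-2,"wx":0.11,"wy":0,"wz":0,"gripper":1}]'
python3 - <<'E'
from h import *
c=cap('side','s4.png');im=c['frame'][:,:,::-1]
go(514.3,198,170,-0.25)
cv2.imwrite('pics/s4c.png',cv2.resize(im[150:340,200:350],None,fx=3.1,fy=3.1,interpolation=cv2.INTER_CUBIC))
E
```

```text
time: 5.5
tool_pos: [513.8, 195.9, 235.2]
tcp_rot: [-2.569, 1.567, -2.816]
contact_force: [0.7, -0.2, -0.1]
grip_width: 25.2
pos [514.7 195.5 236.6] tip [-0. -0. -1.] jaw [ 0.969 -0.245 -0.   ] q [ 0.22  0.38  1.44 -0.    1.32  0.47] w 24.9 F [ 0.8 -0.4 -0.4] t 5.55
t [ 6.66  0.24 -0.1 ] w [ 0.002 -0.     0.001] rows 1.6
```

View pics/s4c.png

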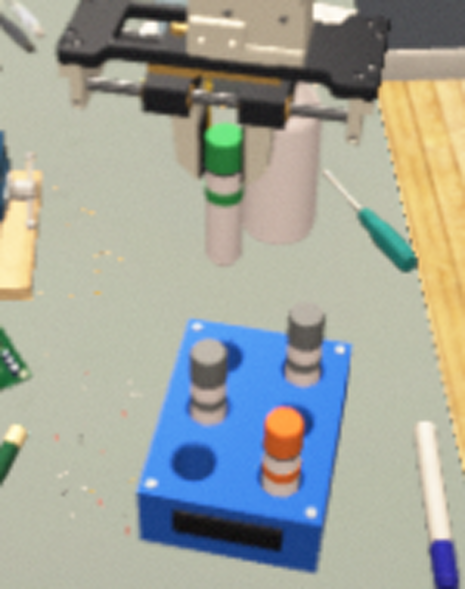

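```bash
python3 - <<'E'
from h import *
def cloud(c):
    h,w=c['z_map'].shape; u,v=np.meshgrid(np.arange(w),np.arange(h))
    return depth(c,np.c_[u.ravel(),v.ravel()]).reshape(h,w,3)
c=load('s4.png'); P=cloud(c); hsv=cv2.cvtColor(c['frame'],cv2.COLOR_RGB2HSV)
m=cv2.inRange(hsv,(60,120,60),(85,255,255)); m[:180]=0;m[215:]=0
m[:,:255]=0
q=P[m>0]; print('green cap',len(q),q.mean(0).round(1),np.median(q,0).round(1),q.min(0).round(0),q.max(0).round(0))
print(np.argwhere(m).min(0),np.argwhere(m).max(0))
top=q[:,2].max()
qq=q[q[:,2]>np.percentile(q[:,2],97)-9]; print('upper',qq.mean(0).round(1))
# same on the orange
m=cv2.inRange(hsv,(5,150,120),(18,255,255)); m[:270]=0;m[320:]=0; q=P[m>0]; q=q[q[:,2]>90]
qq=q[q[:,2]>np.percentile(q[:,2],97)-9]; print('orange all',q.mean(0).round(1),'upper',qq.mean(0).round(1),np.percentile(q[:,2],97))
# free holes, dark blue
for n in('top0.png','s4.png'):
    c=load(n); hsv=cv2.cvtColor(c['frame'],cv2.COLOR_RGB2HSV)
    m=cv2.inRange(hsv,(100,120,20),(125,255,145 if n[0]=='t' else 145))
    k,l,st,ce=cv2.connectedComponentsWithStats(m)
    for i in range(1,k):
        p=onz(c,ce[i],58)[0]
        if st[i,4]>15 and 420<p[0]<580 and 150<p[1]<350: print(n,st[i],p.round(1))
E
```

```text
green cap 183 [514.4 211.8 263.2] [513.6 206.9 262.1] [503. 191. 219.] [546. 805. 763.]
[191 266] [214 277]
upper [514.5 214.8 276.2]
orange all [479.6 316.9 117.7] upper [479.4 316.1 124.2] 120.63126026685458
top0.png [148 185   8   9  29] [541.8 294.4  58. ]
top0.png [183 191  10  35  45] [477.7 171.   58. ]
top0.png [176 192   8   9  23] [520.6 201.6  58. ]
top0.png [157 206   7   9  27] [470.2 264.4  58. ]
s4.png [273 262   4   8  23] [506.1 202.1  58. ]
s4.png [256 295  13   9  99] [537.2 293.9  58. ]
```

```bash
python3 - <<'E'
from h import *
def cloud(c):
    h,w=c['z_map'].shape; u,v=np.meshgrid(np.arange(w),np.arange(h))
    P=depth(c,np.c_[u.ravel(),v.ravel()]).reshape(h,w,3); P[c['z_map']<=0]=np.nan; return P
c=load('s4.png'); P=cloud(c)
for n,x,y,z in(('green',514,200,268),('orange',480,305,118),('g4',526,245,118),('g2',456,214,118)):
    m=(abs(P[...,0]-x)<18)&(abs(P[...,1]-y)<28)&(P[...,2]>z-22)&(P[...,2]<z+6)
    q=P[m]; zt=np.percentile(q[:,2],90); f=q[(q[:,2]<zt-5)]
    print(n,len(q),'x',((np.percentile(q[:,0],3)+np.percentile(q[:,0],97))/2).round(1),'front y',np.percentile(f[:,1],70).round(1),'ztop',zt.round(1), 'med',np.median(q,0).round(1))
E
```

```text
green 258 x 513.6 front y 210.0 ztop 268.7 med [513.5 206.6 263.5]
orange 185 x 479.3 front y 319.6 ztop 120.0 med [479.7 315.2 117.1]
g4 166 x 525.9 front y 259.3 ztop 119.6 med [525.2 254.4 116.5]
g2 156 x 456.4 front y 227.2 ztop 119.5 med [456.9 222.6 116.4]
```

```bash
python3 -m creep '[{"tx":2,"ty":0.2,"tz":-0.1,"wx":0,"wy":0,"wz":0,"gripper":1},{"tx":4,"ty":0.2,"tz":-0.1,"wx":0,"wy":0,"wz":0,"gripper":1},{"tx":6,"ty":0.2,"tz":-0.1,"wx":0,"wy":0,"wz":0,"gripper":1},{"tx":7.5,"ty":0.2,"tz":-0.1,"wx":0,"wy":0,"wz":0,"gripper":1},{"tx":8.5,"ty":0.2,"tz":-0.1,"wx":0,"wy":0,"wz":0,"gripper":1},{"tx":9,"ty":0.2,"tz":-0.1,"wx":0,"wy":0,"wz":0,"gripper":1},{"tx":9,"ty":0.2,"tz":-0.1,"wx":0,"wy":0,"wz":0,"gripper":1}]'
python3 - <<'E'
from h import *
c=cap('side','s5.png');im=c['frame'][:,:,::-1]
go(514.6,197.6,87,-0.25)
cv2.imwrite('pics/s5c.png',cv2.resize(im[180:320,220:340],None,fx=4.2,fy=4.2,interpolation=cv2.INTER_CUBIC))
E
```

```text
time: 6.13
tool_pos: [514.5, 197.5, 146.5]
tcp_rot: [1.427, 1.571, 1.178]
contact_force: [-0.1, -0.2, -0.8]
grip_width: 25.1
pos [514.9 197.7 147.2] tip [ 0.001  0.    -1.   ] jaw [ 0.969 -0.246  0.001] q [0.23 0.46 1.57 0.   1.11 0.48] w 25.1 F [-0.   0.2 -0.7] t 6.18
t [ 6.02 -0.02 -0.03] w [ 0.001  0.001 -0.001] rows 1.4
```

View pics/s5c.png

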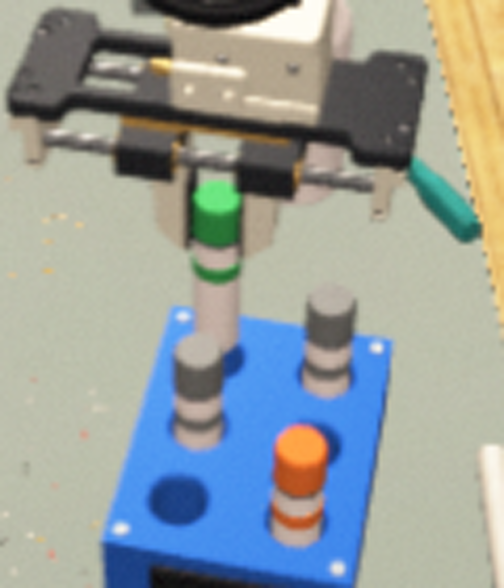

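```bash
python3 -m creep '[{"tx":0.8,"ty":0,"tz":0,"wx":0,"wy":0,"wz":0,"gripper":1},{"tx":1.6,"ty":0,"tz":0,"wx":0,"wy":0,"wz":0,"gripper":1},{"tx":2.4,"ty":0,"tz":0,"wx":0,"wy":0,"wz":0,"gripper":1},{"tx":2.4,"ty":0,"tz":0,"wx":0,"wy":0,"wz":0,"gripper":1}]'

```

```text
time: 6.52
tool_pos: [513.2, 197.9, 120.6]
tcp_rot: [-2.682, 1.568, -2.93]
contact_force: [-0.6, -0.2, -1.5]
grip_width: 24.9
```

```bash
python3 -m creep '[{"tx":0.8,"ty":0,"tz":0,"wx":0,"wy":0,"wz":0,"gripper":1},{"tx":1.6,"ty":0,"tz":0,"wx":0,"wy":0,"wz":0,"gripper":1},{"tx":2.4,"ty":0,"tz":0,"wx":0,"wy":0,"wz":0,"gripper":1},{"tx":3.2,"ty":0,"tz":0,"wx":0,"wy":0,"wz":0,"gripper":1},{"tx":3.2,"ty":0,"tz":0,"wx":0,"wy":0,"wz":0,"gripper":1}]'

```

```text
time: 6.93
tool_pos: [513.1, 197.9, 88.4]
tcp_rot: [-2.673, 1.567, -2.921]
contact_force: [-0.1, 0.5, -1.7]
grip_width: 25.1
```

```bash
python3 -m creep '[{"tx":0.2,"ty":0,"tz":0,"wx":0,"wy":0,"wz":0,"gripper":1},{"tx":0.2,"ty":0,"tz":0,"wx":0,"wy":0,"wz":0,"gripper":0.1},{"tx":0.2,"ty":0,"tz":0,"wx":0,"wy":0,"wz":0,"gripper":0.1},{"tx":0.2,"ty":0,"tz":0,"wx":0,"wy":0,"wz":0,"gripper":0.1},{"tx":0.2,"ty":0,"tz":0,"wx":0,"wy":0,"wz":0,"gripper":0.1},{"tx":0.2,"ty":0,"tz":0,"wx":0,"wy":0,"wz":0,"gripper":0.1}]'
python3 - <<'E'
from h import *
c=cap('side','s6.png');im=c['frame'][:,:,::-1]
go(514.6,197.6,160,-0.25)
cv2.imwrite('pics/s6c.png',cv2.resize(im[180:320,220:340],None,fx=4.2,fy=4.2,interpolation=cv2.INTER_CUBIC))
E
```

```text
time: 7.43
tool_pos: [514.4, 198.2, 88.8]
tcp_rot: [0.572, 1.57, 0.324]
contact_force: [0.4, -0.1, -0.3]
grip_width: 41.3
pos [514.3 198.2  88.7] tip [ 0.001  0.    -1.   ] jaw [ 0.969 -0.245  0.   ] q [0.23 0.53 1.63 0.   0.97 0.48] w 41.5 F [-0.6 -0.5  0.1] t 7.48
t [-7.13 -0.05  0.04] w [ 0.002  0.    -0.   ] rows 1.7
```

View pics/s6c.png

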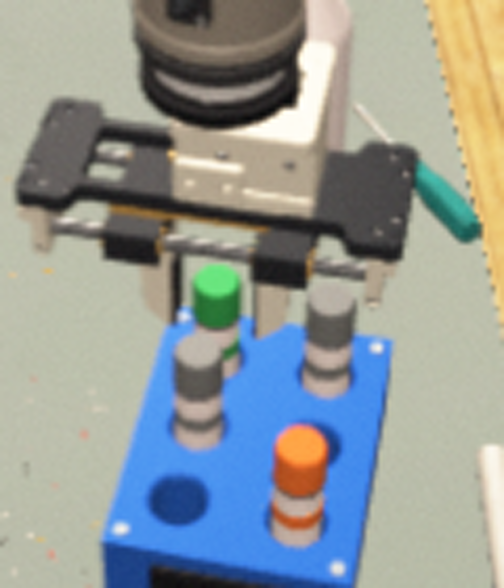

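```bash
python3 -m creep '[{"tx":-2,"ty":0,"tz":0,"wx":0,"wy":0,"wz":0,"gripper":0.1},{"tx":-4.5,"ty":0,"tz":0,"wx":0,"wy":0,"wz":0,"gripper":0.1},{"tx":-7,"ty":0,"tz":0,"wx":0,"wy":0,"wz":0,"gripper":0.1},{"tx":-8,"ty":0,"tz":0,"wx":0,"wy":0,"wz":0,"gripper":0.1},{"tx":-8,"ty":0,"tz":0,"wx":0,"wy":0,"wz":0,"gripper":0.1}]'
python3 - <<'E'
from h import *
go(480.4,304.8,165,-0.25)
c=cap('side','s7.png')
def cloud(c):
    h,w=c['z_map'].shape; u,v=np.meshgrid(np.arange(w),np.arange(h))
    P=depth(c,np.c_[u.ravel(),v.ravel()]).reshape(h,w,3); P[c['z_map']<=0]=np.nan; return P
P=cloud(c)
for n,x,y,z in(('green',514,200,118),('orange',480,305,118),('g4',526,245,118),('g2',456,214,118)):
    m=(abs(P[...,0]-x)<18)&(abs(P[...,1]-y)<28)&(P[...,2]>z-22)&(P[...,2]<z+6)
    q=P[m]; zt=np.percentile(q[:,2],90); f=q[(q[:,2]<zt-5)]
    print(n,len(q),'x',((np.percentile(q[:,0],3)+np.percentile(q[:,0],97))/2).round(1),'front y',np.percentile(f[:,1],70).round(1),'ztop',zt.round(1))
E
```

```text
time: 7.9
tool_pos: [515.6, 198.6, 171.0]
tcp_rot: [0.495, 1.565, 0.247]
contact_force: [-0.3, -0.5, -0.4]
grip_width: 41.3
pos [515.6 198.6 171. ] tip [ 0.005  0.001 -1.   ] jaw [ 0.969 -0.245  0.005] q [0.23 0.44 1.54 0.   1.16 0.48] w 41.3 F [-0.3 -0.5 -0.4] t 7.9
t [ 0.59  9.43 -6.03] w [ 0.002  0.005 -0.003] rows 2.7
green 152 x 514.4 front y 211.9 ztop 119.7
orange 183 x 479.3 front y 319.7 ztop 120.0
g4 167 x 525.9 front y 258.8 ztop 119.1
g2 156 x 456.3 front y 226.9 ztop 119.3
```

Green is fully down at the same height as its neighbours. On to orange.

```bash
python3 -m creep '[{"tx":0,"ty":3,"tz":-2,"wx":0,"wy":0,"wz":0,"gripper":-0.05},{"tx":0,"ty":6,"tz":-4,"wx":0,"wy":0,"wz":0,"gripper":-0.05},{"tx":0,"ty":8.5,"tz":-5.5,"wx":0,"wy":0,"wz":0,"gripper":-0.05},{"tx":0,"ty":9.5,"tz":-6,"wx":0,"wy":0,"wz":0,"gripper":-0.05},{"tx":0,"ty":9.5,"tz":-6,"wx":0,"wy":0,"wz":0,"gripper":-0.05},{"tx":0,"ty":9.5,"tz":-6,"wx":0,"wy":0,"wz":0,"gripper":-0.05}]'
python3 - <<'E'
from h import *
go(480.4,304.8,86.5,-0.25)
E
```

```text
time: 8.45
tool_pos: [478.9, 304.6, 167.0]
tcp_rot: [-2.228, 1.568, -2.474]
contact_force: [0.3, -0.7, -0.3]
grip_width: 48.3
pos [478.9 304.6 167. ] tip [-0.002 -0.001 -1.   ] jaw [ 0.97  -0.244 -0.001] q [ 0.43  0.47  1.49 -0.    1.18  0.68] w 48.3 F [ 0.3 -0.7 -0.3] t 8.45
t [8.05 0.07 0.16] w [ 0.003 -0.001  0.002] rows 1.9
```

```bash
python3 -m creep '[{"tx":1,"ty":0.1,"tz":0.1,"wx":0,"wy":0,"wz":0,"gripper":-0.06},{"tx":3,"ty":0.1,"tz":0.1,"wx":0,"wy":0,"wz":0,"gripper":-0.06},{"tx":5,"ty":0.1,"tz":0.1,"wx":0,"wy":0,"wz":0,"gripper":-0.06},{"tx":7,"ty":0.1,"tz":0.1,"wx":0,"wy":0,"wz":0,"gripper":-0.06},{"tx":8,"ty":0.1,"tz":0.1,"wx":0,"wy":0,"wz":0,"gripper":-0.06},{"tx":8.1,"ty":0.1,"tz":0.1,"wx":0,"wy":0,"wz":0,"gripper":-0.06},{"tx":8.1,"ty":0.1,"tz":0.1,"wx":0,"wy":0,"wz":0,"gripper":-0.06}]'
python3 - <<'E'
from h import *
go(480.4,304.8,86.5,-0.25)
c=cap('side','s8.png');im=c['frame'][:,:,::-1]
cv2.imwrite('pics/s8c.png',cv2.resize(im[180:320,220:340],None,fx=4.2,fy=4.2,interpolation=cv2.INTER_CUBIC))
E
```

```text
time: 9.03
tool_pos: [480.8, 304.8, 86.9]
tcp_rot: [-2.42, 1.57, -2.669]
contact_force: [0.4, -0.2, 0.8]
grip_width: 48.7
pos [480.8 304.8  86.9] tip [-0.001 -0.001 -1.   ] jaw [ 0.969 -0.247 -0.001] q [ 0.43  0.57  1.58 -0.    1.    0.68] w 48.7 F [ 0.4 -0.2  0.8] t 9.03
t [ 0.04 -0.01 -0.04] w [ 0.001 -0.001  0.001] rows 0.0
```

View pics/s8c.png

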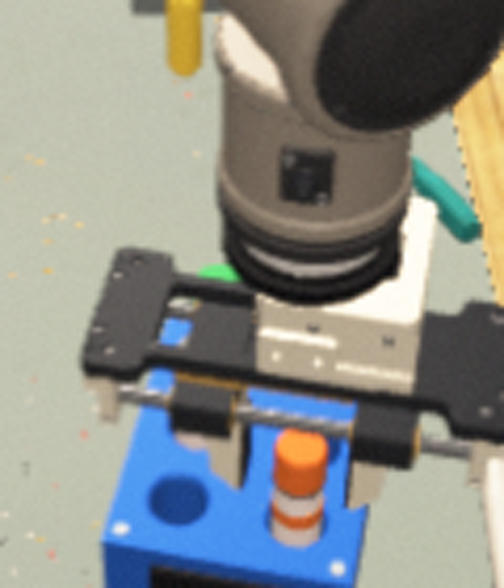

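```bash
python3 -m creep '[{"tx":0,"ty":0,"tz":0,"wx":0,"wy":0,"wz":0,"gripper":1},{"tx":0,"ty":0,"tz":0,"wx":0,"wy":0,"wz":0,"gripper":1},{"tx":0,"ty":0,"tz":0,"wx":0,"wy":0,"wz":0,"gripper":1},{"tx":0,"ty":0,"tz":0,"wx":0,"wy":0,"wz":0,"gripper":1},{"tx":0,"ty":0,"tz":0,"wx":0,"wy":0,"wz":0,"gripper":1},{"tx":-1,"ty":0,"tz":0,"wx":0,"wy":0,"wz":0,"gripper":1},{"tx":-3,"ty":0,"tz":0,"wx":0,"wy":0,"wz":0,"gripper":1},{"tx":-6,"ty":0,"tz":0,"wx":0,"wy":0,"wz":0,"gripper":1}]'
python3 -m creep '[{"tx":-3,"ty":0,"tz":0,"wx":0,"wy":0,"wz":0,"gripper":1},{"tx":-6.5,"ty":0,"tz":0,"wx":0,"wy":0,"wz":0,"gripper":1},{"tx":-10,"ty":0,"tz":0,"wx":0,"wy":0,"wz":0,"gripper":1},{"tx":-14,"ty":0,"tz":0,"wx":0,"wy":0,"wz":0,"gripper":1},{"tx":-17,"ty":0,"tz":0,"wx":0,"wy":0,"wz":0,"gripper":1},{"tx":-19,"ty":0,"tz":0,"wx":0,"wy":0,"wz":0,"gripper":1},{"tx":-19,"ty":0,"tz":0,"wx":0,"wy":0,"wz":0,"gripper":1}]'
python3 - <<'E'
from h import *
go(515,50,335,-0.12)
go(507,-272,335,0.02)
c=cap('side','s9.png');im=c['frame'][:,:,::-1]
cv2.imwrite('pics/s9c.png',cv2.resize(im[120:320,200:360],None,fx=3,fy=3,interpolation=cv2.INTER_CUBIC))
E
```

```text
time: 9.75
tool_pos: [479.1, 305.0, 146.3]
tcp_rot: [-2.46, 1.566, -2.708]
contact_force: [-0.2, -0.8, -1.0]
grip_width: 24.9
time: 10.33
tool_pos: [481.6, 306.3, 343.3]
tcp_rot: [0.685, 1.561, 0.437]
contact_force: [0.2, 0.2, -1.1]
grip_width: 25.2
pos [481.6 306.3 343.3] tip [ 0.009  0.004 -1.   ] jaw [ 0.969 -0.245  0.008] q [0.43 0.37 1.17 0.   1.59 0.68] w 25.2 F [ 0.2  0.2 -1.1] t 10.33
t [  0.76 -24.03   9.51] w [-0.128  0.008 -0.006] rows 6.2
pos [481.6 306.3 343.3] tip [ 0.009  0.004 -1.   ] jaw [ 0.969 -0.245  0.008] q [0.43 0.37 1.17 0.   1.59 0.68] w 25.2 F [ 0.2  0.2 -1.1] t 10.33
t [  0.62 -55.44  16.64] w [-0.268  0.008 -0.005] rows 13.9
```

View pics/s9c.png

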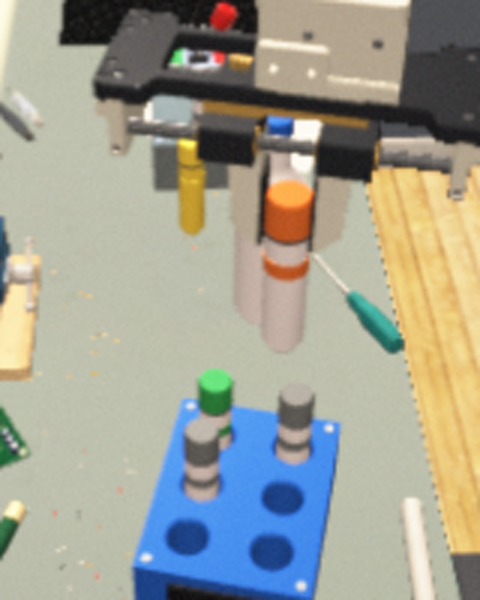

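```bash
python3 -m creep '[{"tx":0,"ty":-2,"tz":0.8,"wx":-0.01,"wy":0,"wz":0,"gripper":1},{"tx":0,"ty":-5.5,"tz":2,"wx":-0.03,"wy":0,"wz":0,"gripper":1},{"tx":0,"ty":-9.3,"tz":3.5,"wx":-0.05,"wy":0,"wz":0,"gripper":1},{"tx":0,"ty":-13,"tz":5,"wx":-0.07,"wy":0,"wz":0,"gripper":1},{"tx":0,"ty":-16.7,"tz":6.5,"wx":-0.09,"wy":0,"wz":0,"gripper":1},{"tx":0,"ty":-20.4,"tz":8,"wx":-0.11,"wy":0,"wz":0,"gripper":1},{"tx":0,"ty":-24,"tz":9.5,"wx":-0.13,"wy":0,"wz":0,"gripper":1},{"tx":0,"ty":-28,"tz":10.4,"wx":-0.15,"wy":0,"wz":0,"gripper":1}]'
python3 -m creep '[{"tx":0,"ty":-3.8,"tz":0,"wx":-0.01,"wy":0,"wz":0,"gripper":1},{"tx":0,"ty":-7.8,"tz":0.1,"wx":-0.03,"wy":0,"wz":0,"gripper":1},{"tx":0,"ty":-11.8,"tz":0.2,"wx":-0.06,"wy":0,"wz":0,"gripper":1},{"tx":0,"ty":-15.8,"tz":0.3,"wx":-0.08,"wy":0,"wz":0,"gripper":1},{"tx":0,"ty":-19.8,"tz":0.4,"wx":-0.1,"wy":0,"wz":0,"gripper":1},{"tx":0,"ty":-22,"tz":0.5,"wx":-0.11,"wy":0,"wz":0,"gripper":1},{"tx":0,"ty":-23,"tz":0.5,"wx":-0.11,"wy":0,"wz":0,"gripper":1},{"tx":0,"ty":-23,"tz":0.5,"wx":-0.11,"wy":0,"wz":0,"gripper":1}]'
python3 - <<'E'
from h import *
go(506.5,-272.3,250,0.02)
E
```

```text
time: 11.05
tool_pos: [512.3, 7.1, 335.3]
tcp_rot: [3.028, 1.568, 2.931]
contact_force: [0.4, 0.7, -0.6]
grip_width: 25.0
time: 11.72
tool_pos: [494.2, -222.3, 335.4]
tcp_rot: [2.629, 1.567, 2.638]
contact_force: [0.8, 0.3, -1.4]
grip_width: 25.3
pos [ 494.2 -222.3  335.4] tip [-0.003  0.002 -1.   ] jaw [ 1.     0.009 -0.003] q [-0.56  0.32  1.26 -0.    1.56 -0.57] w 25.3 F [ 0.8  0.3 -1.4] t 11.72
t [ 8.53 -5.03  1.21] w [-0.011 -0.003 -0.002] rows 2.4
```

```bash
python3 -m creep '[{"tx":0,"ty":-2.5,"tz":0.6,"wx":-0.01,"wy":0,"wz":0,"gripper":1},{"tx":0,"ty":-5,"tz":1.2,"wx":-0.01,"wy":0,"wz":0,"gripper":1},{"tx":3,"ty":-5,"tz":1.2,"wx":-0.01,"wy":0,"wz":0,"gripper":1},{"tx":6,"ty":-5,"tz":1.2,"wx":-0.01,"wy":0,"wz":0,"gripper":1},{"tx":9.5,"ty":-5,"tz":1.2,"wx":-0.01,"wy":0,"wz":0,"gripper":1},{"tx":13,"ty":-5,"tz":1.2,"wx":-0.01,"wy":0,"wz":0,"gripper":1},{"tx":15,"ty":-5,"tz":1.2,"wx":-0.01,"wy":0,"wz":0,"gripper":1},{"tx":15,"ty":-5,"tz":1.2,"wx":-0.01,"wy":0,"wz":0,"gripper":1}]'
python3 - <<'E'
from h import *
c=cap('side','s10.png');im=c['frame'][:,:,::-1]
go(506.5,-272,150,0.02)
cv2.imwrite('pics/s10c.png',cv2.resize(im[60:180,210:330],None,fx=4.5,fy=4.5,interpolation=cv2.INTER_CUBIC))
def cloud(c):
    h,w=c['z_map'].shape; u,v=np.meshgrid(np.arange(w),np.arange(h))
    P=depth(c,np.c_[u.ravel(),v.ravel()]).reshape(h,w,3); P[c['z_map']<=0]=np.nan; return P
def f(n,c,x,y,z):
    P=cloud(c)
    m=(abs(P[...,0]-x)<18)&(abs(P[...,1]-y)<26)&(P[...,2]>z-22)&(P[...,2]<z+6)
    q=P[m]; zt=np.percentile(q[:,2],90); f=q[(q[:,2]<zt-5)]
    print(n,len(q),'x',((np.percentile(q[:,0],3)+np.percentile(q[:,0],97))/2).round(1),'front y',np.percentile(f[:,1],70).round(1),'ztop',zt.round(1))
f('orange held',c,507,-268,get_obs()['tool_pos'][2]+32)
c0=load('side0.png'); f('grey0',c0,506,-210,118); f('green0',c0,507,-266,118)
E
```

```text
time: 12.38
tool_pos: [505.5, -266.6, 182.0]
tcp_rot: [2.443, 1.56, 2.466]
contact_force: [-0.5, -0.2, -1.6]
grip_width: 25.1
pos [ 506.8 -267.8  185.1] tip [-0.005  0.004 -1.   ] jaw [ 1.     0.024 -0.005] q [-0.62  0.47  1.45  0.    1.23 -0.64] w 24.9 F [ 0.2 -0.   0.2] t 12.43
t [ 3.51 -0.43 -0.03] w [ 0.004 -0.005 -0.004] rows 0.8
orange held 93 x 506.8 front y -253.6 ztop 213.9
grey0 79 x 505.7 front y -203.3 ztop 120.1
green0 75 x 506.6 front y -258.8 ztop 120.0
```

View pics/s10c.png

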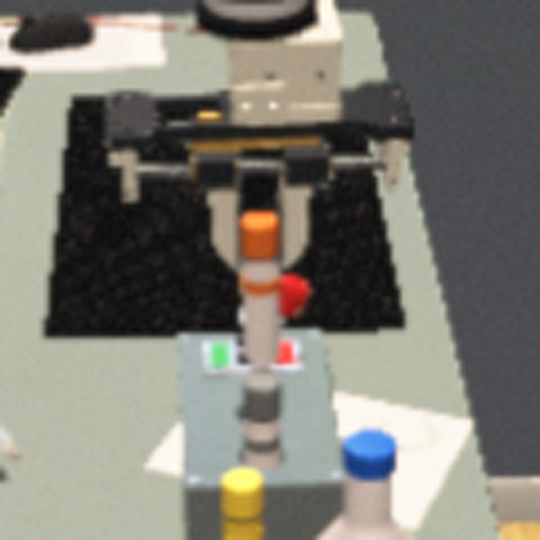

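```bash
python3 -m creep '[{"tx":0,"ty":-0.45,"tz":0,"wx":0,"wy":0,"wz":0,"gripper":1},{"tx":1.5,"ty":-0.45,"tz":0,"wx":0,"wy":0,"wz":0,"gripper":1},{"tx":3,"ty":-0.45,"tz":0,"wx":0,"wy":0,"wz":0,"gripper":1},{"tx":3.8,"ty":-0.45,"tz":0,"wx":0,"wy":0,"wz":0,"gripper":1},{"tx":3.8,"ty":-0.45,"tz":0,"wx":0,"wy":0,"wz":0,"gripper":1}]'
python3 - <<'E'
from h import *
go(506.5,-272.4,87,0.02)
E
```

```text
time: 12.85
tool_pos: [507.8, -274.8, 149.4]
tcp_rot: [2.223, 1.57, 2.245]
contact_force: [-0.7, -0.3, -1.6]
grip_width: 25.1
pos [ 507.8 -274.8  149.4] tip [-0.  0. -1.] jaw [ 1.     0.022 -0.   ] q [-0.63  0.51  1.49  0.    1.15 -0.65] w 25.1 F [-0.7 -0.3 -1.6] t 12.85
t [ 6.24  0.24 -0.13] w [ 0.002 -0.    -0.   ] rows 1.5
```

```bash
python3 -m creep '[{"tx":0,"ty":0.2,"tz":-0.1,"wx":0,"wy":0,"wz":0,"gripper":1},{"tx":0,"ty":0.2,"tz":-0.1,"wx":0,"wy":0,"wz":0,"gripper":1}]'; python3 -m creep '[{"tx":0.8,"ty":0,"tz":0,"wx":0,"wy":0,"wz":0,"gripper":1},{"tx":1.6,"ty":0,"tz":0,"wx":0,"wy":0,"wz":0,"gripper":1},{"tx":2.4,"ty":0,"tz":0,"wx":0,"wy":0,"wz":0,"gripper":1},{"tx":2.4,"ty":0,"tz":0,"wx":0,"wy":0,"wz":0,"gripper":1}]'
```

```text
time: 13.02
tool_pos: [507.4, -273.1, 150.9]
tcp_rot: [-0.552, 1.569, -0.53]
contact_force: [-0.2, 0.5, -1.4]
grip_width: 25.1
time: 13.35
tool_pos: [505.8, -272.3, 123.2]
tcp_rot: [2.462, 1.567, 2.484]
contact_force: [-0.4, -0.8, -1.6]
grip_width: 25.6
```

```bash
python3 -m creep '[{"tx":0.8,"ty":0,"tz":0,"wx":0,"wy":0,"wz":0,"gripper":1},{"tx":1.6,"ty":0,"tz":0,"wx":0,"wy":0,"wz":0,"gripper":1},{"tx":2.4,"ty":0,"tz":0,"wx":0,"wy":0,"wz":0,"gripper":1},{"tx":3.2,"ty":0,"tz":0,"wx":0,"wy":0,"wz":0,"gripper":1},{"tx":3.6,"ty":0,"tz":0,"wx":0,"wy":0,"wz":0,"gripper":1},{"tx":3.6,"ty":0,"tz":0,"wx":0,"wy":0,"wz":0,"gripper":1}]'
```

```text
time: 13.85
tool_pos: [506.7, -273.0, 88.6]
tcp_rot: [2.415, 1.57, 2.437]
contact_force: [0.7, -0.5, -2.1]
grip_width: 24.7
```

```bash
python3 -m creep '[{"tx":0.1,"ty":0,"tz":0,"wx":0,"wy":0,"wz":0,"gripper":0},{"tx":0.1,"ty":0,"tz":0,"wx":0,"wy":0,"wz":0,"gripper":-0.2},{"tx":0.1,"ty":0,"tz":0,"wx":0,"wy":0,"wz":0,"gripper":-0.2},{"tx":0.1,"ty":0,"tz":0,"wx":0,"wy":0,"wz":0,"gripper":-0.2},{"tx":0.1,"ty":0,"tz":0,"wx":0,"wy":0,"wz":0,"gripper":-0.2}]'
python3 -m creep '[{"tx":-2,"ty":0,"tz":0,"wx":0,"wy":0,"wz":0,"gripper":-0.2},{"tx":-5,"ty":0,"tz":0,"wx":0,"wy":0,"wz":0,"gripper":-0.2},{"tx":-8,"ty":0,"tz":0,"wx":0,"wy":0,"wz":0,"gripper":-0.2},{"tx":-11,"ty":0,"tz":0,"wx":0,"wy":0,"wz":0,"gripper":-0.2},{"tx":-13,"ty":0,"tz":0,"wx":0,"wy":0,"wz":0,"gripper":-0.2},{"tx":-13,"ty":0,"tz":0,"wx":0,"wy":0,"wz":0,"gripper":-0.2}]'
cat >> h.py <<'E'
def cloud(c):
    h,w=c['z_map'].shape; u,v=np.meshgrid(np.arange(w),np.arange(h))
    P=depth(c,np.c_[u.ravel(),v.ravel()]).reshape(h,w,3); P[c['z_map']<=0]=np.nan; return P
def f(n,c,x,y,z):
    P=cloud(c)
    m=(abs(P[...,0]-x)<18)&(abs(P[...,1]-y)<26)&(P[...,2]>z-22)&(P[...,2]<z+6)
    q=P[m]; zt=np.percentile(q[:,2],90); f=q[(q[:,2]<zt-5)]
    print(n,len(q),'x',((np.percentile(q[:,0],3)+np.percentile(q[:,0],97))/2).round(1),'front y',np.percentile(f[:,1],70).round(1),'ztop',zt.round(1))
E
python3 - <<'E'
from h import *
c=cap('side','s11.png');im=c['frame'][:,:,::-1]
cv2.imwrite('pics/s11c.png',cv2.resize(im[60:180,210:330],None,fx=4.5,fy=4.5,interpolation=cv2.INTER_CUBIC))
f('orange',c,507,-266,118); f('grey0',c,506,-210,118)
go(480,-344,190,1.59)
P=cloud(c); hsv=cv2.cvtColor(c['frame'],cv2.COLOR_RGB2HSV)
m=(cv2.inRange(hsv,(0,150,80),(4,255,255))|cv2.inRange(hsv,(175,150,80),(180,255,255)))>0
m&=(abs(P[...,0]-480)<30)&(abs(P[...,1]+340)<30)
q=P[m&(P[...,2]>90)]; print(len(q),q.mean(0).round(1),np.percentile(q,[3,97],axis=0).round(1))
E
```

```text
time: 14.27
tool_pos: [506.9, -273.1, 88.6]
tcp_rot: [-0.511, 1.57, -0.489]
contact_force: [-0.4, -0.0, -0.0]
grip_width: 52.8
time: 14.77
tool_pos: [508.6, -274.3, 223.7]
tcp_rot: [-0.634, 1.561, -0.612]
contact_force: [0.4, 0.3, 0.8]
grip_width: 55.3
orange 77 x 506.6 front y -260.2 ztop 119.9
grey0 80 x 505.7 front y -204.3 ztop 120.1
pos [ 507.8 -273.7  221. ] tip [ 0.005 -0.003 -1.   ] jaw [1.    0.022 0.004] q [-0.63  0.44  1.39  0.    1.31 -0.65] w 55.5 F [ 0.1 -0.1 -0.6] t 14.82
t [ 3.11 -6.96 -2.95] w [-1.568e+00  1.000e-03  6.000e-03] rows 12.5
58 [ 480.4 -337.3  115.3] [[ 469.6 -348.8  101.8]
 [ 492.2 -330.7  125.1]]
```

View pics/s11c.png

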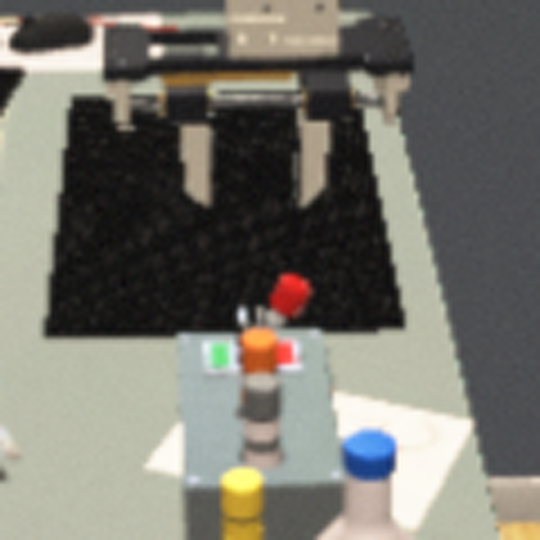

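```bash
cat >> h.py <<'E'
PIV=np.array([508.,-345.,62.]); YW=0.02
def sw(r,deg,tilt=None,dx=0):
    """r: distance of the grasp point from the pivot along a lever at deg (neg = front); tool tilt"""
    o=get_obs(); R=Ro.from_euler('xyz',o['tcp_rot']).as_matrix(); p=o['tool_pos']
    ex=np.array([np.cos(YW),np.sin(YW),0]); a=np.radians(deg); b=np.radians(deg if tilt is None else tilt)
    u=np.sin(a)*ex+np.cos(a)*np.array([0,0,1.]); ub=np.sin(b)*ex+np.cos(b)*np.array([0,0,1.])
    ey=np.array([-np.sin(YW),np.cos(YW),0]); T=np.c_[-ub,np.cross(-ey,-ub),-ey]
    t=PIV+u*r-19*ub
    d=np.array([t]) - p
    g=p-19*R[:,0]-PIV
    print('now r',round(np.hypot(g@ex,g[2]),1),'lev deg',round(np.degrees(np.arctan2(g@ex,g[2])),1),'y',round(g@ey,1),'tool tilt',round(np.degrees(np.arctan2(-R[:,0]@ex,-R[2,0])),1),'pos',p.round(1),'q',o['joint_positions'].round(2),'w',round(o['grip_width'],1),'F',o['contact_force'].round(1),'t',round(o['time'],2))
    w=Ro.from_matrix(R.T@T).as_rotvec(); sh=(R.T@d[0])/10
    print('  to',r,deg,'t',sh.round(2),'w',w.round(3),'rows',round(max(np.linalg.norm(sh)/4.17,np.degrees(np.linalg.norm(w))/7.16),1), 'tgt',t.round(1))
E
python3 - <<'E'
from h import *
sw(140,-30,0); sw(120,-30)
E
```

```text
now r 178.0 lev deg 0.4 y 71.4 tool tilt -0.3 pos [ 507.8 -273.7  221. ] q [-0.63  0.44  1.39  0.    1.31 -0.65] w 55.5 F [ 0.1 -0.1 -0.6] t 14.82
  to 140 -30 t [ 5.67 -7.1  -7.16] w [ 1.573e+00  6.000e-03 -1.000e-03] rows 12.6 tgt [ 438.  -346.4  164.2]
now r 178.0 lev deg 0.4 y 71.4 tool tilt -0.3 pos [ 507.8 -273.7  221. ] q [-0.63  0.44  1.39  0.    1.31 -0.65] w 55.5 F [ 0.1 -0.1 -0.6] t 14.82
  to 120 -30 t [ 7.16 -7.1  -5.22] w [ 1.535 -0.405  0.409] rows 13.1 tgt [ 457.5 -346.   149.5]
```

```bash
python3 -m creep '[{"tx":0,"ty":-2,"tz":-2,"wx":1.57,"wy":0,"wz":0,"gripper":-0.2},{"tx":0,"ty":-4,"tz":-4,"wx":1.57,"wy":0,"wz":0,"gripper":-0.2},{"tx":0,"ty":-6,"tz":-6,"wx":1.57,"wy":0,"wz":0,"gripper":-0.2},{"tx":0,"ty":-7.1,"tz":-7.1,"wx":1.57,"wy":0,"wz":0,"gripper":-0.2},{"tx":0,"ty":-7.1,"tz":-7.1,"wx":1.57,"wy":0,"wz":0,"gripper":-0.2},{"tx":0,"ty":-7.1,"tz":-7.1,"wx":1.57,"wy":0,"wz":0,"gripper":-0.2},{"tx":0,"ty":-7.1,"tz":-7.1,"wx":1.57,"wy":0,"wz":0,"gripper":-0.2},{"tx":0,"ty":-7.1,"tz":-7.1,"wx":1.57,"wy":0,"wz":0,"gripper":-0.2}]'
python3 - <<'E'
from h import *
sw(150,-30,-30)
E
```

```text
time: 15.48
tool_pos: [436.7, -345.2, 216.8]
tcp_rot: [-3.002, 1.568, 2.296]
contact_force: [-0.5, 1.3, 0.4]
grip_width: 54.9
now r 187.9 lev deg -22.3 y 1.1 tool tilt 0.1 pos [ 436.7 -345.2  216.8] q [-0.81  0.41  1.45  0.    1.29  0.18] w 54.9 F [-0.5  1.3  0.4] t 15.48
  to 150 -30 t [4.14 0.43 0.42] w [ 0.552 -0.151  0.511] rows 6.1 tgt [ 442.5 -346.3  175.4]
```

```bash
python3 -m creep '[{"tx":0,"ty":0.2,"tz":0.2,"wx":0.552,"wy":-0.151,"wz":0.511,"gripper":-0.1},{"tx":0,"ty":0.4,"tz":0.4,"wx":0.552,"wy":-0.151,"wz":0.511,"gripper":-0.1},{"tx":1,"ty":0.4,"tz":0.4,"wx":0.552,"wy":-0.151,"wz":0.511,"gripper":-0.1},{"tx":2,"ty":0.4,"tz":0.4,"wx":0.552,"wy":-0.151,"wz":0.511,"gripper":-0.1},{"tx":3,"ty":0.4,"tz":0.4,"wx":0.552,"wy":-0.151,"wz":0.511,"gripper":-0.1},{"tx":4.1,"ty":0.4,"tz":0.4,"wx":0.552,"wy":-0.151,"wz":0.511,"gripper":-0.1},{"tx":4.1,"ty":0.4,"tz":0.4,"wx":0.552,"wy":-0.151,"wz":0.511,"gripper":-0.1},{"tx":4.1,"ty":0.4,"tz":0.4,"wx":0.552,"wy":-0.151,"wz":0.511,"gripper":-0.1}]'
python3 - <<'E'
from h import *
sw(110,-30,-30)
c=cap('side','s12.png');im=c['frame'][:,:,::-1]
cv2.imwrite('pics/s12c.png',cv2.resize(im[60:180,210:330],None,fx=4.5,fy=4.5,interpolation=cv2.INTER_CUBIC))
E
```

```text
time: 16.15
tool_pos: [441.5, -345.7, 175.8]
tcp_rot: [1.574, 1.048, 0.029]
contact_force: [0.9, -0.5, 1.0]
grip_width: 50.4
now r 150.8 lev deg -30.3 y 0.5 tool tilt -30.0 pos [ 441.5 -345.7  175.8] q [-1.06  0.31  1.86  0.65  0.82  0.07] w 50.4 F [ 0.9 -0.5  1. ] t 16.15
  to 110 -30 t [4.08 0.08 0.08] w [ 0.005 -0.005  0.001] rows 1.0 tgt [ 462.5 -345.9  140.8]
```

View pics/s12c.png

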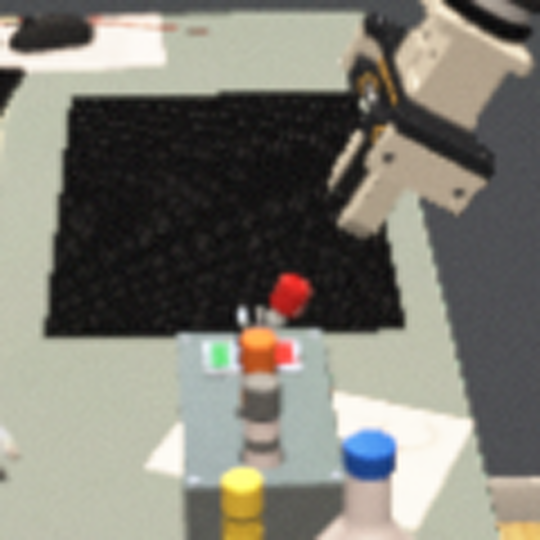

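```bash
python3 -m creep '[{"tx":2,"ty":0.05,"tz":0.05,"wx":0,"wy":0,"wz":0,"gripper":-0.1},{"tx":4.5,"ty":0.05,"tz":0.05,"wx":0,"wy":0,"wz":0,"gripper":-0.1},{"tx":6,"ty":0.05,"tz":0.05,"wx":0,"wy":0,"wz":0,"gripper":-0.1},{"tx":6,"ty":0.05,"tz":0.05,"wx":0,"wy":0,"wz":0,"gripper":-0.1}]'
python3 - <<'E'
from h import *
sw(55,-30,-30)
c=cap('side','s13.png');im=c['frame'][:,:,::-1]
cv2.imwrite('pics/s13c.png',cv2.resize(im[80:160,230:330],None,fx=6,fy=6,interpolation=cv2.INTER_CUBIC))
c=cap('top','t13.png');im=c['frame'][:,:,::-1]
cv2.imwrite('pics/t13c.png',cv2.resize(im[160:250,290:390],None,fx=6,fy=6,interpolation=cv2.INTER_CUBIC))
E
```

```text
time: 16.53
tool_pos: [475.0, -345.5, 124.1]
tcp_rot: [1.569, 1.047, 0.03]
contact_force: [-0.3, -0.7, -0.7]
grip_width: 50.5
now r 89.4 lev deg -28.4 y 0.1 tool tilt -30.0 pos [ 475.  -345.5  124.1] q [-1.    0.43  1.86  0.72  0.7   0.01] w 50.5 F [-0.3 -0.7 -0.7] t 16.53
  to 55 -30 t [ 3.43 -0.25  0.03] w [ 0.011 -0.005 -0.   ] rows 0.8 tgt [ 490.  -345.4   93.2]
```

View pics/s13c.png

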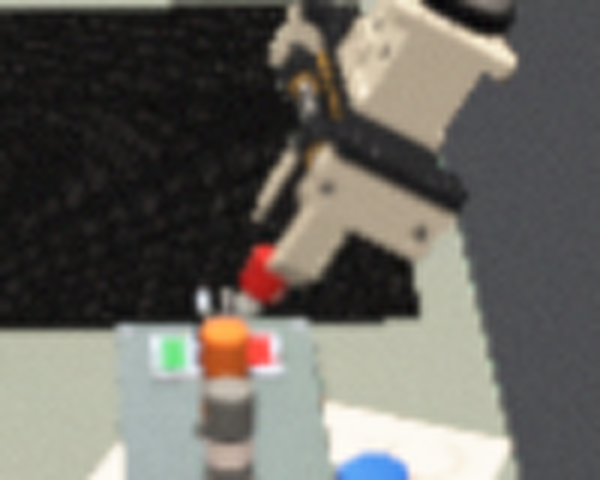

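View pics/t13c.png

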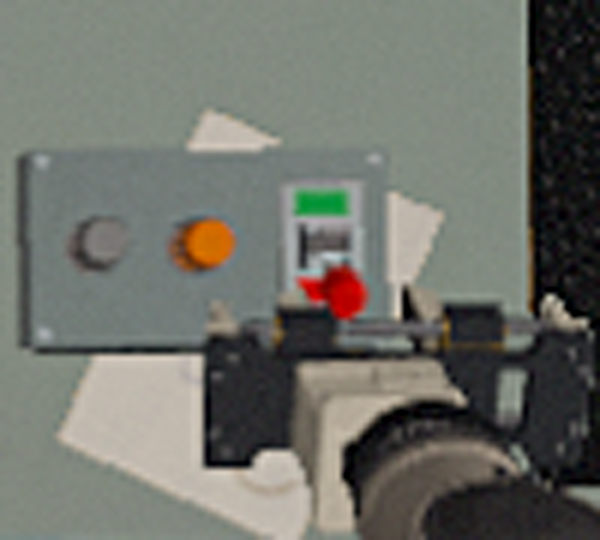

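```bash
python3 -m creep '[{"tx":1.2,"ty":-0.2,"tz":0,"wx":0,"wy":0,"wz":0,"gripper":-0.1},{"tx":2.4,"ty":-0.2,"tz":0,"wx":0,"wy":0,"wz":0,"gripper":-0.1},{"tx":3.3,"ty":-0.2,"tz":0,"wx":0,"wy":0,"wz":0,"gripper":-0.1},{"tx":3.3,"ty":-0.2,"tz":0,"wx":0,"wy":0,"wz":0,"gripper":-0.1}]'
python3 - <<'E'
from h import *
sw(55,-30,-30)
c=cap('side','s14.png');im=c['frame'][:,:,::-1]
cv2.imwrite('pics/s14c.png',cv2.resize(im[80:160,230:330],None,fx=6,fy=6,interpolation=cv2.INTER_CUBIC))
E
```

```text
time: 16.97
tool_pos: [488.5, -345.4, 94.5]
tcp_rot: [1.57, 1.046, 0.027]
contact_force: [-0.5, 0.4, -0.1]
grip_width: 50.3
now r 56.8 lev deg -30.7 y -0.0 tool tilt -30.1 pos [ 488.5 -345.4   94.5] q [-0.98  0.49  1.86  0.78  0.64 -0.04] w 50.3 F [-0.5  0.4 -0.1] t 16.97
  to 55 -30 t [0.18 0.06 0.  ] w [ 0.007 -0.004 -0.001] rows 0.1 tgt [ 490.  -345.4   93.2]
```

View pics/s14c.png

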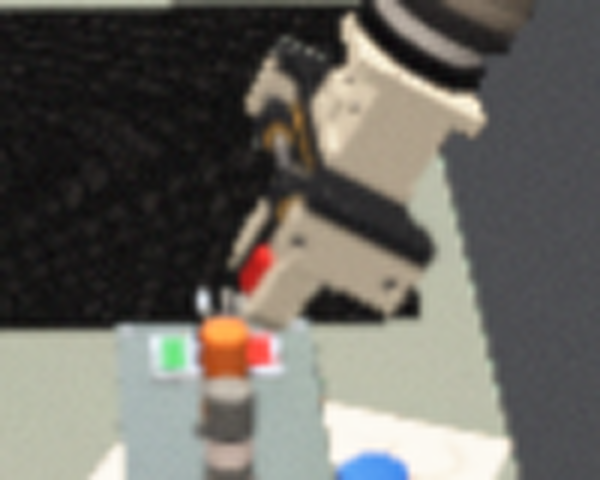

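```bash
python3 -m creep '[{"tx":0.3,"ty":0.1,"tz":0,"wx":0,"wy":0,"wz":0,"gripper":-0.1},{"tx":0.3,"ty":0.1,"tz":0,"wx":0,"wy":0,"wz":0,"gripper":1},{"tx":0.3,"ty":0.1,"tz":0,"wx":0,"wy":0,"wz":0,"gripper":1},{"tx":0.3,"ty":0.1,"tz":0,"wx":0,"wy":0,"wz":0,"gripper":1},{"tx":0.3,"ty":0.1,"tz":0,"wx":0,"wy":0,"wz":0,"gripper":1},{"tx":0.3,"ty":0.1,"tz":0,"wx":0,"wy":0,"wz":0,"gripper":1},{"tx":0.3,"ty":0.1,"tz":0,"wx":0,"wy":0,"wz":0,"gripper":1}]'
python3 - <<'E'
from h import *
sw(64,-30,-30)
E
```

```text
time: 17.6
tool_pos: [490.6, -344.9, 94.4]
tcp_rot: [1.57, 1.045, 0.027]
contact_force: [-3.0, 4.5, 3.6]
grip_width: 22.8
now r 55.7 lev deg -28.9 y 0.4 tool tilt -30.1 pos [ 490.6 -344.9   94.4] q [-0.97  0.49  1.86  0.78  0.64 -0.04] w 22.8 F [-3.   4.5  3.6] t 17.6
  to 64 -30 t [-0.83 -0.11  0.04] w [ 0.007 -0.004 -0.002] rows 0.2 tgt [ 485.5 -345.4  101. ]
```

```bash
python3 -m creep '[{"tx":-0.3,"ty":0,"tz":0,"wx":0,"wy":0,"wz":0,"gripper":1},{"tx":-0.6,"ty":0,"tz":0,"wx":0,"wy":0,"wz":0,"gripper":1},{"tx":-0.9,"ty":0,"tz":0,"wx":0,"wy":0,"wz":0,"gripper":1},{"tx":-0.9,"ty":0,"tz":0,"wx":0,"wy":0,"wz":0,"gripper":1},{"tx":-0.9,"ty":0,"tz":0,"wx":0,"wy":0,"wz":0,"gripper":1}]'
python3 - <<'E'
from h import *
sw(64,-30,-30)
E
```

```text
time: 18.02
tool_pos: [486.2, -345.0, 101.6]
tcp_rot: [1.571, 1.045, 0.028]
contact_force: [5.6, 3.8, -3.1]
grip_width: 22.6
now r 64.2 lev deg -29.2 y 0.4 tool tilt -30.1 pos [ 486.2 -345.   101.6] q [-0.98  0.47  1.86  0.77  0.66 -0.02] w 22.6 F [ 5.6  3.8 -3.1] t 18.02
  to 64 -30 t [ 0.02 -0.09  0.05] w [ 0.007 -0.004 -0.002] rows 0.1 tgt [ 485.5 -345.4  101. ]
```

```bash
python3 -m creep '[{"tx":-0.1,"ty":0,"tz":0,"wx":0,"wy":0,"wz":0,"gripper":1},{"tx":-0.1,"ty":0.23,"tz":0,"wx":0,"wy":0,"wz":-0.05,"gripper":1},{"tx":-0.08,"ty":0.46,"tz":0,"wx":0,"wy":0,"wz":-0.1,"gripper":1},{"tx":-0.05,"ty":0.68,"tz":0,"wx":0,"wy":0,"wz":-0.15,"gripper":1},{"tx":-0.01,"ty":0.91,"tz":0,"wx":0,"wy":0,"wz":-0.2,"gripper":1},{"tx":-0.01,"ty":0.91,"tz":0,"wx":0,"wy":0,"wz":-0.2,"gripper":1}]'
cat >> h.py <<'E'
def fr():
    o=get_obs(); R=Ro.from_euler('xyz',o['tcp_rot']).as_matrix(); print('tool-frame force',(R.T@o['contact_force']).round(1))
E
python3 - <<'E'
from h import *
sw(64.7,0,0); fr()
c=cap('side','s15.png');im=c['frame'][:,:,::-1]
cv2.imwrite('pics/s15c.png',cv2.resize(im[80:160,230:330],None,fx=6,fy=6,interpolation=cv2.INTER_CUBIC))
E
```

```text
time: 18.52
tool_pos: [494.7, -344.6, 106.2]
tcp_rot: [1.568, 1.248, 0.027]
contact_force: [2.1, 3.4, -5.2]
grip_width: 22.6
now r 65.2 lev deg -17.2 y 0.6 tool tilt -18.5 pos [ 494.7 -344.6  106.2] q [-0.87  0.49  1.71  0.36  0.77  0.43] w 22.6 F [ 2.1  3.4 -5.2] t 18.52
  to 64.7 0 t [0.28 1.3  0.08] w [ 0.009 -0.001 -0.323] rows 2.6 tgt [ 508.  -345.   107.7]
tool-frame force [ 5.6  0.5 -3.4]
```

View pics/s15c.png

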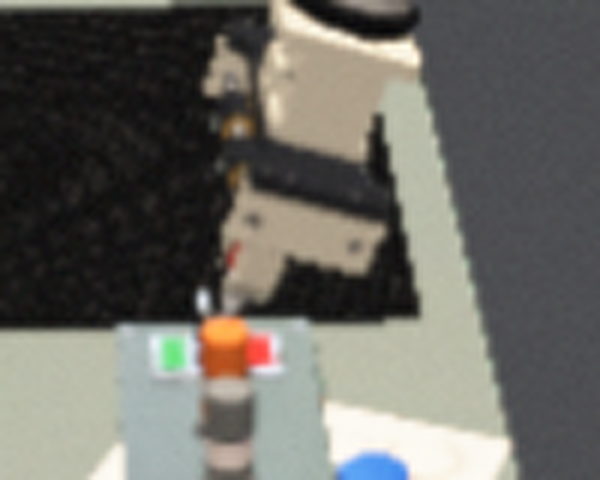

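```bash
python3 -m creep '[{"tx":0,"ty":0.27,"tz":0,"wx":0,"wy":0,"wz":-0.06,"gripper":1},{"tx":0.03,"ty":0.55,"tz":0,"wx":0,"wy":0,"wz":-0.12,"gripper":1},{"tx":0.07,"ty":0.82,"tz":0,"wx":0,"wy":0,"wz":-0.18,"gripper":1},{"tx":0.13,"ty":1.09,"tz":0,"wx":0,"wy":0,"wz":-0.24,"gripper":1},{"tx":0.2,"ty":1.35,"tz":0,"wx":0,"wy":0,"wz":-0.3,"gripper":1},{"tx":0.2,"ty":1.35,"tz":0,"wx":0,"wy":0,"wz":-0.3,"gripper":1}]'
python3 - <<'E'
from h import *
sw(64.7,0,0); fr()
E
```

```text
time: 19.07
tool_pos: [508.3, -344.4, 107.8]
tcp_rot: [1.564, 1.548, 0.021]
contact_force: [-0.2, 4.1, -4.7]
grip_width: 22.8
now r 64.8 lev deg -0.1 y 0.6 tool tilt -1.3 pos [ 508.3 -344.4  107.8] q [-0.73  0.6   1.44  0.02  1.08  0.81] w 22.8 F [-0.2  4.1 -4.7] t 19.07
  to 64.7 0 t [ 0.   -0.03  0.06] w [ 0.008  0.    -0.023] rows 0.2 tgt [ 508.  -345.   107.7]
tool-frame force [ 4.7 -0.2 -4.1]
```

```bash
python3 -m creep '[{"tx":-0.04,"ty":0.27,"tz":0,"wx":0,"wy":0,"wz":-0.06,"gripper":1},{"tx":-0.01,"ty":0.55,"tz":0,"wx":0,"wy":0,"wz":-0.12,"gripper":1},{"tx":0.03,"ty":0.82,"tz":0,"wx":0,"wy":0,"wz":-0.18,"gripper":1},{"tx":0.09,"ty":1.09,"tz":0,"wx":0,"wy":0,"wz":-0.24,"gripper":1},{"tx":0.16,"ty":1.35,"tz":0,"wx":0,"wy":0,"wz":-0.3,"gripper":1},{"tx":0.16,"ty":1.35,"tz":0,"wx":0,"wy":0,"wz":-0.3,"gripper":1}]'
python3 - <<'E'
from h import *
sw(65,30); fr()
E
```

```text
time: 19.57
tool_pos: [521.3, -344.2, 105.3]
tcp_rot: [-1.575, 1.294, -3.117]
contact_force: [-1.3, 3.3, -4.9]
grip_width: 22.7
now r 64.3 lev deg 16.8 y 0.6 tool tilt 15.8 pos [ 521.3 -344.2  105.3] q [-0.62  0.77  1.15 -0.17  1.44  0.96] w 22.7 F [-1.3  3.3 -4.9] t 19.57
  to 65 30 t [0.07 1.02 0.06] w [ 0.008  0.002 -0.247] rows 2.0 tgt [ 531.  -344.5  101.8]
tool-frame force [ 5.1  0.1 -3.3]
```

```bash
python3 -m creep '[{"tx":-0.04,"ty":0.23,"tz":0,"wx":0,"wy":0,"wz":-0.05,"gripper":1},{"tx":-0.02,"ty":0.46,"tz":0,"wx":0,"wy":0,"wz":-0.1,"gripper":1},{"tx":0.01,"ty":0.68,"tz":0,"wx":0,"wy":0,"wz":-0.15,"gripper":1},{"tx":0.05,"ty":0.91,"tz":0,"wx":0,"wy":0,"wz":-0.2,"gripper":1},{"tx":0.09,"ty":1.08,"tz":0,"wx":0,"wy":0,"wz":-0.24,"gripper":1},{"tx":0.09,"ty":1.08,"tz":0,"wx":0,"wy":0,"wz":-0.24,"gripper":1}]'
python3 - <<'E'
from h import *
sw(65,30); fr()
E
```

```text
time: 20.07
tool_pos: [530.8, -344.1, 101.4]
tcp_rot: [-1.575, 1.056, -3.118]
contact_force: [-1.6, 5.1, -5.6]
grip_width: 22.7
now r 64.5 lev deg 29.9 y 0.4 tool tilt 29.5 pos [ 530.8 -344.1  101.4] q [-0.56  0.94  0.89 -0.28  1.74  1.  ] w 22.7 F [-1.6  5.1 -5.6] t 20.07
  to 65 30 t [-0.05 -0.    0.04] w [ 0.008  0.002 -0.008] rows 0.1 tgt [ 531.  -344.5  101.8]
tool-frame force [ 5.6  1.5 -5.1]
```

```bash
python3 -m creep '[{"tx":0.3,"ty":0.03,"tz":0,"wx":0,"wy":0,"wz":0,"gripper":1},{"tx":0.6,"ty":0.03,"tz":0,"wx":0,"wy":0,"wz":0,"gripper":1},{"tx":0.9,"ty":0.03,"tz":0,"wx":0,"wy":0,"wz":0,"gripper":1},{"tx":0.9,"ty":0.03,"tz":0,"wx":0,"wy":0,"wz":0,"gripper":1},{"tx":0.9,"ty":0.03,"tz":0,"wx":0,"wy":0,"wz":0,"gripper":-0.1},{"tx":0.9,"ty":0.03,"tz":0,"wx":0,"wy":0,"wz":0,"gripper":-0.1},{"tx":0.9,"ty":0.03,"tz":0,"wx":0,"wy":0,"wz":0,"gripper":-0.1},{"tx":0.9,"ty":0.03,"tz":0,"wx":0,"wy":0,"wz":0,"gripper":-0.1}]'
python3 - <<'E'
from h import *
sw(140,30); fr()
E
```

```text
time: 20.73
tool_pos: [526.9, -346.3, 97.0]
tcp_rot: [-1.563, 1.06, -3.108]
contact_force: [0.2, -0.4, 0.2]
grip_width: 44.7
now r 58.8 lev deg 28.7 y -1.5 tool tilt 29.3 pos [ 526.9 -346.3   97. ] q [-0.56  0.93  0.92 -0.28  1.72  1.  ] w 44.7 F [ 0.2 -0.4  0.2] t 20.73
  to 140 30 t [-8.12  0.22 -0.11] w [ 0.004  0.007 -0.013] rows 1.9 tgt [ 568.5 -343.8  166.8]
tool-frame force [-0.2  0.1  0.4]
```

Released freely. Retreat along the lever axis.

```bash
python3 -m creep '[{"tx":-0.5,"ty":0,"tz":0,"wx":0,"wy":0,"wz":0,"gripper":-0.1},{"tx":-2,"ty":0,"tz":0,"wx":0,"wy":0,"wz":0,"gripper":-0.1},{"tx":-4,"ty":0,"tz":0,"wx":0,"wy":0,"wz":0,"gripper":-0.1},{"tx":-7,"ty":0,"tz":0,"wx":0,"wy":0,"wz":0,"gripper":-0.1},{"tx":-10,"ty":0,"tz":0,"wx":0,"wy":0,"wz":0,"gripper":-0.1},{"tx":-12,"ty":0,"tz":0,"wx":0,"wy":0,"wz":0,"gripper":-0.1},{"tx":-12,"ty":0,"tz":0,"wx":0,"wy":0,"wz":0,"gripper":-0.1}]'
python3 - <<'E'
from h import *
sw(200,30); fr()
c=cap('side','s16.png');im=c['frame'][:,:,::-1]
cv2.imwrite('pics/s16c.png',cv2.resize(im[70:340,220:350],None,fx=2.2,fy=2.2,interpolation=cv2.INTER_CUBIC))
cv2.imwrite('pics/s16d.png',cv2.resize(im[80:160,230:330],None,fx=6,fy=6,interpolation=cv2.INTER_CUBIC))
t=cap('top','t16.png');cv2.imwrite('pics/t16c.png',cv2.resize(t['frame'][160:250,240:380,::-1],None,fx=5,fy=5,interpolation=cv2.INTER_CUBIC))
P=cloud(c); hsv=cv2.cvtColor(c['frame'],cv2.COLOR_RGB2HSV)
m=(cv2.inRange(hsv,(0,150,80),(4,255,255))|cv2.inRange(hsv,(175,150,80),(180,255,255)))>0
m&=(abs(P[...,0]-535)<30)&(abs(P[...,1]+340)<30)
q=P[m&(P[...,2]>80)]; print(len(q),q.mean(0).round(1),np.percentile(q,[3,97],axis=0).round(1))
for n,x,y in(('green',514,200),('g4',526,245),('g2',456,214),('orange',507,-266),('grey0',506,-210)): f(n,c,x,y,118)
E
```

```text
time: 21.32
tool_pos: [588.4, -343.6, 205.0]
tcp_rot: [-1.556, 1.065, -3.1]
contact_force: [-0.4, -0.1, 0.7]
grip_width: 50.3
now r 183.1 lev deg 29.3 y 0.0 tool tilt 29.0 pos [ 588.4 -343.6  205. ] q [-0.52  1.01  0.46 -0.3   2.09  0.93] w 50.3 F [-0.4 -0.1  0.7] t 21.32
  to 200 30 t [-1.69  0.21 -0.  ] w [ 0.003  0.01  -0.018] rows 0.4 tgt [ 598.5 -343.2  218.8]
tool-frame force [-0.4 -0.7  0.1]
59 [ 534.1 -336.5  116.3] [[ 521.8 -350.5  103.1]
 [ 545.2 -329.3  126.5]]
green 153 x 514.3 front y 211.7 ztop 119.7
g4 167 x 525.9 front y 259.0 ztop 119.1
g2 156 x 456.3 front y 227.3 ztop 119.6
orange 77 x 506.5 front y -259.5 ztop 120.2
grey0 78 x 505.7 front y -204.4 ztop 119.4
```

View pics/s16d.png

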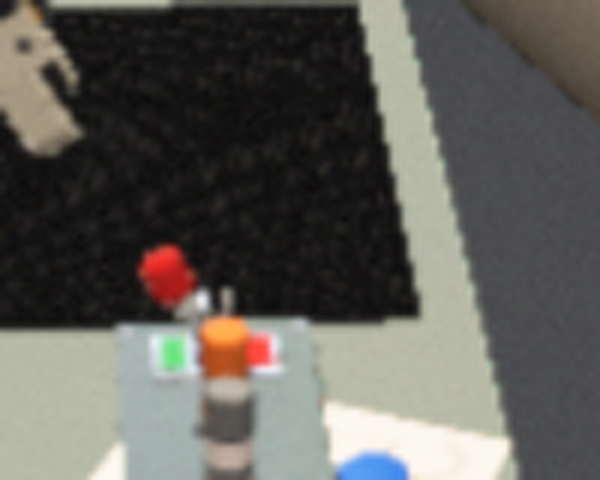

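View pics/s16c.png

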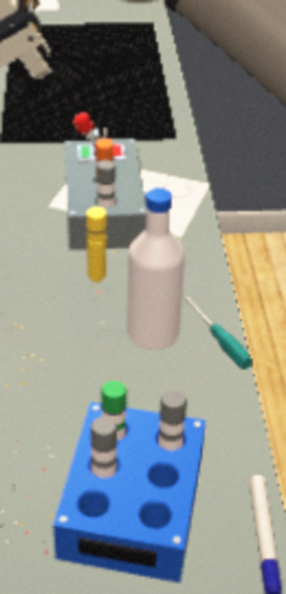

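View pics/t16c.png

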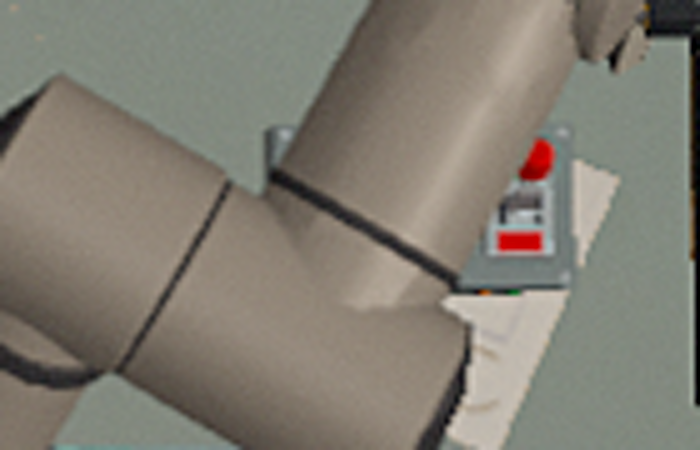

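```bash
python3 - <<'E'
from h import *
for n in('side0.png','s16.png'):
    c=load(n); m=cv2.inRange(cv2.cvtColor(c['frame'],cv2.COLOR_RGB2HSV),(100,120,80),(120,255,255)); m[:150]=0;m[175:]=0;m[:,:280]=0;m[:,305:]=0
    M=cv2.moments(m,True); print(n,M['m00'],M['m10']/M['m00'],M['m01']/M['m00'])
o=get_obs(); print(o['dq'].round(3),o['contact_force'].round(1),o['grip_width'],o['time'])
close_job()
E
```

```text
side0.png 96.0 291.6875 160.61458333333334
s16.png 95.0 291.7263157894737 160.56842105263158
[-0.01   0.014  0.069  0.001 -0.011  0.005] [-0.2 -0.6 -0.6] 50.64826402270303 21.4167
the job is handed in; nothing more can be done
```

The job is done and was handed in at 21.4 s. I moved the green cartridge from the warmer to rack hole 5 and put the orange one in the freed well. Then I lifted the knob, swung the lever to the back and let the knob drop.

Last checks, from the side camera unless noted:
- **Cartridges:** The green and orange cap tops read 119.7 and 120.2 mm. The seated grey ones read 119.1–119.6 mm, so both are fully down.
- **Greys and bottle:** The grey cartridges were within about 1 mm of where they started. The bottle cap's pixel centre moved by less than 0.1 px.
- **Switch:** The knob sits 26.6 mm behind the hinge and about 1 mm higher than it read at OFF. That puts the lever about 29° to the back with the knob down. I read no joint value directly.
- **Arm:** It was clear of everything, with contact force below 1 N, but still settling slightly at hand-in (up to 0.07 rad/s).

No check failed or disagreed by more than about 1–2 mm. In the last top picture the arm hid the wells, so that view confirms only the lever position.

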